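# Put the returned parts back in their bins

### The job

Five parts have come back from the workshop piled in two stacks on the store bench. Take the stacks apart from the top and put each part away in the empty front compartment of the bin that holds more of its own kind, lying flat on the bin floor the same way up as it is now; set the parts down, do not drop them.

Things in the scene. Friction and masses are not known exactly. Their poses are not given: they have to be found in the camera images.
- flange_mid (a point): The returned square four-bolt flange block, dark steel, 58 x 58 mm, 24 mm high, a bolt hole near each corner and a round bore. Its x and y axes are square to its sides. Bottom piece of one of the two stacks, on the bench. Point: its centre, half-way up (12 mm above its underside), on its upright axis; z up.
- pulley_mid (a point): The returned round aluminium V-belt pulley, 60 mm across both rims, 24 mm high, a V groove round its edge, a hub in the middle. Round, so its yaw does not matter. Bottom piece of the other stack, on the bench. Point: its centre, half-way up (12 mm above its underside), on its upright axis; z up.
- bearing_mid (a point): The returned round steel ball bearing, 48 mm outside, 18 mm high, black seal ring and a round bore. Round, so its yaw does not matter. Second piece of one stack (on the flange block or on the pulley). Point: its centre, half-way up (9 mm above its underside), on its upright axis; z up.
- nut_mid (a point): The returned big six-sided steel axle nut, 46 mm across flats (53 mm across corners), 18 mm high. Its y axis is square to one pair of flats, the other pairs lie 60 degrees either side. Second piece of the other stack (on the flange block or on the pulley). Point: its centre, half-way up (9 mm above its underside), on its upright axis; z up.
- bush_mid (a point): The returned flanged bronze bush, flange down: flange 36 mm across and 6 mm thick, above it a plain sleeve 26 mm across, 32 mm high in all. Round, so its yaw does not matter. Top piece of the taller stack (on the bearing or on the nut). Point: its centre, half-way up (16 mm above its underside), on its upright axis; z up.
- bin_flange_free (a point): Blue open bin whose rear half (+x) holds one flange block as stock, all fixed; five like bins stand in a row. Point: on the floor of its empty front compartment, at the centre, 6 mm above the bench; x away from the robot, y across, z up. Compartment inside 84 (x) by 112 (y) mm; above its floor: front wall 22, sides 32 (37 at the stock), divider 24 mm; walls 3 mm thick.
- bin_pulley_free (a point): Blue open bin whose rear half (+x) holds one pulley as stock, all fixed; five like bins stand in a row. Point: on the floor of its empty front compartment, at the centre, 6 mm above the bench; x away from the robot, y across, z up. Compartment inside 84 (x) by 112 (y) mm; above its floor: front wall 22, sides 32 (37 at the stock), divider 24 mm; walls 3 mm thick.
- bin_bearing_free (a point): Blue open bin whose rear half (+x) holds two bearings as stock, all fixed; five like bins stand in a row. Point: on the floor of its empty front compartment, at the centre, 6 mm above the bench; x away from the robot, y across, z up. Compartment inside 84 (x) by 112 (y) mm; above its floor: front wall 22, sides 32 (37 at the stock), divider 24 mm; walls 3 mm thick.
- bin_nut_free (a point): Blue open bin whose rear half (+x) holds two axle nuts as stock, all fixed; five like bins stand in a row. Point: on the floor of its empty front compartment, at the centre, 6 mm above the bench; x away from the robot, y across, z up. Compartment inside 84 (x) by 112 (y) mm; above its floor: front wall 22, sides 32 (37 at the stock), divider 24 mm; walls 3 mm thick.
- bin_bush_free (a point): Blue open bin whose rear half (+x) holds three flanged bushes as stock, all fixed; five like bins stand in a row. Point: on the floor of its empty front compartment, at the centre, 6 mm above the bench; x away from the robot, y across, z up. Compartment inside 84 (x) by 112 (y) mm; above its floor: front wall 22, sides 32 (37 at the stock), divider 24 mm; walls 3 mm thick.
Not all that is in view belongs to the job. Leave any green or pink look-alike of the part that bears flange_mid alone.

How it is judged:
At the end, for the whole second after the job is handed in: Each of the five parts lies in the front compartment of the bin with its own kind: its centre within 30 mm (along the bin) and 45 mm (across) of the compartment's centre, its underside within 4 mm of the compartment's floor, the same way up and tilted less than 0.1 rad, at rest and released (x of flange_mid in the frame of bin_flange_free between -0.03 and 0.03 m and y of flange_mid in the frame of bin_flange_free between -0.045 and 0.045 m and z of flange_mid in the frame of bin_flange_free between 0.008 and 0.016 m and angle between each of flange_mid, pulley_mid, bearing_mid, nut_mid, bush_mid's own z axis and vertical below 0.1 rad and linear speed of each of flange, pulley, bearing, nut, bush below 0.02 m/s and x of pulley_mid in the frame of bin_pulley_free between -0.03 and 0.03 m and y of pulley_mid in the frame of bin_pulley_free between -0.045 and 0.045 m and z of pulley_mid in the frame of bin_pulley_free between 0.008 and 0.016 m and x of bearing_mid in the frame of bin_bearing_free between -0.03 and 0.03 m and y of bearing_mid in the frame of bin_bearing_free between -0.045 and 0.045 m and z of bearing_mid in the frame of bin_bearing_free between 0.005 and 0.013 m and x of nut_mid in the frame of bin_nut_free between -0.03 and 0.03 m and y of nut_mid in the frame of bin_nut_free between -0.045 and 0.045 m and z of nut_mid in the frame of bin_nut_free between 0.005 and 0.013 m and x of bush_mid in the frame of bin_bush_free between -0.03 and 0.03 m and y of bush_mid in the frame of bin_bush_free between -0.045 and 0.045 m and z of bush_mid in the frame of bin_bush_free between 0.012 and 0.02 m); the robot touches nothing.
It fails at once if the flange is dropped: it moves faster than 1 m/s while the fingers do not touch it (a fall of some 50 mm) (linear speed of flange above 1 m/s and contact force between flange and the fingers below 0.05 N).
It fails at once if the pulley is dropped: it moves faster than 1 m/s while the fingers do not touch it (a fall of some 50 mm) (linear speed of pulley above 1 m/s and contact force between pulley and the fingers below 0.05 N).
It fails at once if the bearing is dropped: it moves faster than 1 m/s while the fingers do not touch it (a fall of some 50 mm) (linear speed of bearing above 1 m/s and contact force between bearing and the fingers below 0.05 N).
It fails at once if the nut is dropped: it moves faster than 1 m/s while the fingers do not touch it (a fall of some 50 mm) (linear speed of nut above 1 m/s and contact force between nut and the fingers below 0.05 N).
It fails at once if the bush is dropped: it moves faster than 1 m/s while the fingers do not touch it (a fall of some 50 mm) (linear speed of bush above 1 m/s and contact force between bush and the fingers below 0.05 N).
It also fails if it takes over 134 s, if anything falls off the work surface, if the arm or the gripper's body presses on something with over 40 N, if the wrist force passes 120 N, or if a joint passes its speed limit or range.

### The arm

A 6-joint arm with a two-finger parallel gripper is mounted at the origin on the work surface. World frame = base frame: x ahead of the robot, y to its left, z up, the work surface at z = 0. Lengths are in m, angles in rad, forces in N, time in s.
With the tool pointing down it reaches from about 0.35 to 0.775 m from the base axis. Payload 7.3 kg.
Tool frame: the origin (TCP) lies midway between the tips of the shut fingers; the grasp point (between the pads) lies robot.grasp_offset behind it (robot.grasp_offset is the distance from the TCP to the grasp point, in m); z points along the fingers, x is the direction in which the jaws open and shut, and the axes are right-handed (so a half turn about z gives the same grasp; the last joint's range is limited). The gripper opens to 92 mm and grips with 3 to 60 N. Pads are 19 mm wide; open, the fingers measure 130 mm over their backs; the gripper's body (75 mm by 190 mm) begins 47 mm behind the grasp point.
Start: joints at [1.003, 0.342, 1.524, -0, 1.275, -0.146], TCP at [0.215, 0.479, 0.227] pointing down, gripper open.
Joint ranges: [-2.53, 2.53], [-0.77, 2.02], [0.04, 2.7], [-1, 4.14], [0.28, 2.66], [-3.11, 3.11]. Speed limits (rad/s): [2.57, 2.57, 3.14, 3.14, 3.14, 3.14].

### API

Orientations are given as [roll, pitch, yaw] about the fixed x, y, z axes, in that order (R = Rz(yaw) Ry(pitch) Rx(roll)).
In Python, from cell import robot gives the robot as it stands. The module is installed in compiled form; this text tells all that it offers.
- The arm moves only by the tool move_arm, never from a script. Its argument "increments" is a list of rows, each a list of 7 numbers: the finger opening in mm, from 0 to 91.8, then the shift along the tool's x, y, z in mm, then the turn, a rotation vector about the tool's x, y, z in rad. A call has 1 to 12 rows; each row shifts and turns the pose as measured when the row begins, along the tool's axes as they then stand; what a row does not reach is not made up. A row lasts 1/8 s, in which the tool goes at most 62.5 mm and 10.7 degrees, less where a joint would pass 70% of its speed; a pose out of reach is approached as far as the arm can. A call is refused whole if a number of a shift passes 62.5 or a number of a turn 0.188, either way. A call with a gripper value outside its range is refused whole. The fingers move at their own pace and stop on an object; "newtons" is the grip in N (left out, the last holds). Time passes only in rows, so rows that do not move let the fingers close. It gives the time, the measured TCP pose, the force and the opening at its end, in the units of the state.
- robot.observe(): the state, without advancing time (a new reading comes with each control period).
- robot.read_camera(name): name is "scene" or "top" or "wrist"; returns a dict with "img" (384x512x3 uint8, red, green, blue), "fx", "fy", "cx", "cy" (pixels), "k1" (the pictures are not rectified: a ray, as slopes to the right and down, at radius r is drawn at 1 + k1 r^2 times it, then the intrinsics apply), "T" (4x4, takes a point from camera to world coordinates). Camera axes: x right, y down, z forward; pixel columns grow to the right and rows downward; lengths in m; the calibration is good to about 2 mm. A picture is of the moment at which its call begins. There is no depth.
- robot.hand_in(): hands the job in, once; it reports no verdict.
Trained networks look in the newest picture that a camera, given by its name, has taken for a name from the list of things; names that differ only in an ending like _2 or _b are one class to them, and where a whole thing is asked for, a point or a joint stands for the part that bears it (a point fixed in the world has none). Each returns a list of dicts, best first, with "conf" (0 to 1); they miss things now and then, are a little off and sometimes report something else, mostly with a low value. They report only what shows in the picture. A call takes as long as a camera call. They do not tell look-alikes from the thing itself.
- robot.look_for(thing, camera): "rect" ([left, top, width, height] in pixels, round what is visible of it).
The state is a dict: "time": time; "qpos": joint angles; "qvel": joint speeds; "joint_efforts": joint torques, N m; "tool_pos": TCP position; "tool_rot": TCP orientation; "contact_force": force on the tool from outside, world axes, zero at the start; "torque": the same for the moment, N m; "opening": finger opening in m.
Only numpy, scipy, OpenCV 4.12 (cv2) and the standard library are available. Lean on these libraries where they do the work, as an engineer would, in place of code of your own. Each camera call takes 0.05 s, during which the arm holds its last target.

## Working session

There is one attempt and no reset: what is moved stays moved. The work goes in short steps, Python scripts to look and compute and a tool call to move; the robot and the scene stay as the last step left them, time stands still between calls to the robot, and variables do not carry over. Pictures are saved under pics/ and viewed, and the job is handed in when it is done.

Besides the shell and the picture viewer there is one more tool, called after "Request:" as name(argument=value, ...) on one line, values as JSON. move_arm: Moves the arm, as the interface text tells. Its arguments: {"type":"object","properties":{"increments":{"type":"array"},"newtons":{"type":"number"}},"required":["increments"]}

```bash
ls; mkdir -p pics; python3 - <<'E'
from cell import robot
import cv2
print(robot.grasp_offset)
print(robot.observe())
for c in ["scene","top","wrist"]:
    d=robot.read_camera(c)
    cv2.imwrite(f"pics/{c}0.png",d["img"][:,:,::-1])
    print(c,d["fx"],d["fy"],d["cx"],d["cy"],d["k1"],d["T"].round(4).tolist() if hasattr(d["T"],'round') else d["T"])
    for t in ["flange_mid","pulley_mid","bearing_mid","nut_mid","bush_mid","bin_flange_free","bin_pulley_free","bin_bearing_free","bin_nut_free","bin_bush_free"]:
        print(t,[(  [round(float(v)) for v in r["rect"]],round(float(r["conf"]),2)) for r in robot.look_for(t,c)])
E
```

```text
pics
0.0188
{'time': 0.0, 'qpos': array([ 1.00303265e+00,  3.42705331e-01,  1.52501486e+00,  3.75109615e-06,
        1.27542170e+00, -1.45978720e-01]), 'qvel': array([-1.60553155e-03, -1.01367914e-03, -3.14008673e-04,  6.59262121e-05,
        1.21934598e-03,  2.73319493e-04]), 'joint_efforts': array([ 7.29628246e-04, -4.31230009e+01, -2.44230956e+01,  7.18849059e-02,
        5.58155472e-02, -7.97741154e-05]), 'tool_pos': array([0.21467314, 0.47865043, 0.22605475]), 'tool_rot': array([-3.14136375e+00,  1.53224167e-03,  1.14901045e+00]), 'contact_force': array([ 0.12492059, -0.11342054, -0.53481508]), 'torque': array([-0.01997382,  0.01868014, -0.03438298]), 'opening': 0.09145852615399072}
scene 435.32000239884195 435.32000239884195 256.7405386957796 190.68232519579465 -0.034168640433652336 [[-0.4551, 0.4908, -0.743, 1.1201], [0.8901, 0.273, -0.3649, 0.3796], [0.0238, -0.8274, -0.5611, 0.6051], [0.0, 0.0, 0.0, 1.0]]
flange_mid [([313, 232, 40, 34], 0.85), ([396, 191, 36, 27], 0.81), ([263, 232, 34, 25], 0.78), ([368, 221, 30, 28], 0.58)]
pulley_mid [([174, 199, 26, 21], 0.84)]
bearing_
[... 878 characters left out ...]
ee [([197, 79, 46, 62], 0.79), ([308, 171, 14, 14], 0.25)]
bin_pulley_free [([286, 74, 48, 69], 0.59), ([334, 75, 45, 64], 0.22)]
bin_bearing_free [([243, 77, 44, 63], 0.93)]
bin_nut_free [([334, 75, 43, 64], 0.73)]
bin_bush_free [([147, 77, 50, 64], 0.71)]
wrist 329.72342074801344 329.72342074801344 262.55404324602307 191.56261884019594 -0.0013225423047714233 [[0.409, 0.8803, 0.2404, 0.1508], [0.9125, -0.3948, -0.1069, 0.5074], [0.0008, 0.2632, -0.9648, 0.3833], [0.0, 0.0, 0.0, 1.0]]
flange_mid [([147, 288, 63, 36], 0.71), ([126, 177, 62, 51], 0.69)]
pulley_mid []
bearing_mid []
nut_mid []
bush_mid []
bin_flange_free []
bin_pulley_free []
bin_bearing_free []
bin_nut_free []
bin_bush_free []
```

```bash
python3 - <<'E'
import cv2
a=cv2.imread("pics/scene0.png");b=cv2.imread("pics/top0.png")
cv2.imwrite("pics/scene0c.png",cv2.resize(a[170:384,20:450],None,fx=1.85,fy=1.85,interpolation=cv2.INTER_CUBIC))
cv2.imwrite("pics/top0c.png",cv2.resize(b[60:300,110:390],None,fx=2.5,fy=2.5,interpolation=cv2.INTER_CUBIC))
E
```

```text
(no output)
```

View pics/scene0c.png

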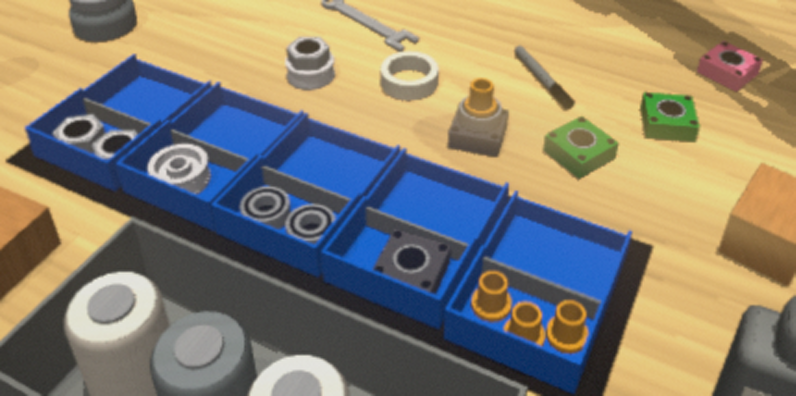

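View pics/top0c.png

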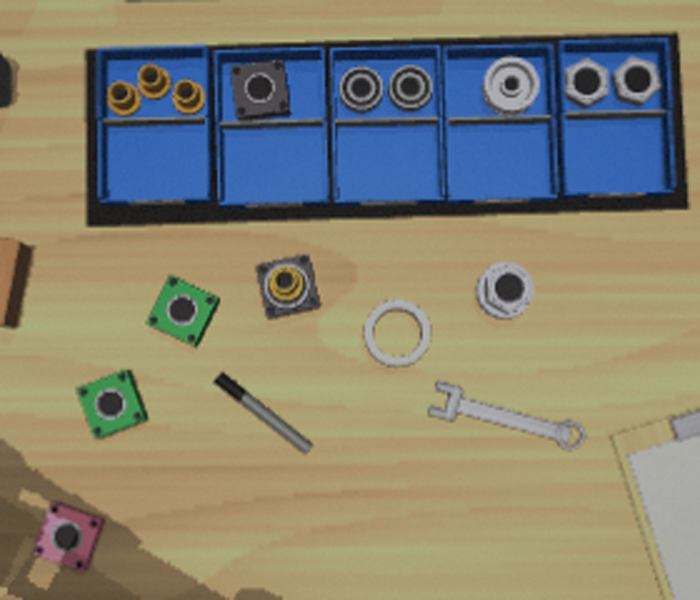

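View pics/wrist0.png

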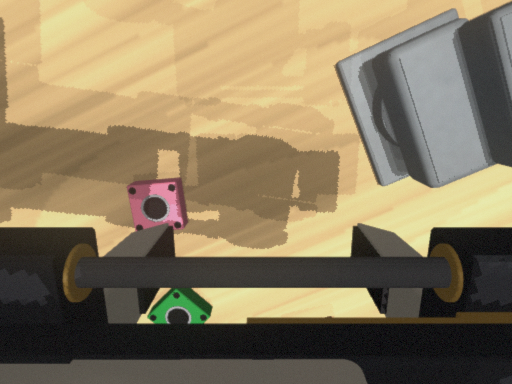

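The top view shows two stacks. One is flange, bearing and bush at about (225,173); the other is pulley and nut at about (312,176). The green blocks at about (182,183) and (154,222) and the pink one at about (137,274) are look-alikes. So is the plain ring at (268,193), which isn't part of the job. The dark grey block under the bush is the real flange. The bins, left to right, are bush, flange, bearing, pulley and nut.

```bash
cat > h.py <<'E'
import numpy as np, cv2
from cell import robot
def ray(d,u,v):
    x=(u-d["cx"])/d["fx"];y=(v-d["cy"])/d["fy"]
    X,Y=x,y
    for _ in range(20):
        s=1+d["k1"]*(X*X+Y*Y);X,Y=x/s,y/s
    return np.array([X,Y,1.])
def p2w(d,u,v,z):
    T=np.array(d["T"]);r=T[:3,:3]@ray(d,u,v);o=T[:3,3]
    return o+r*(z-o[2])/r[2]
def w2p(d,p):
    T=np.array(d["T"]);c=T[:3,:3].T@(np.asarray(p)-T[:3,3])
    x,y=c[0]/c[2],c[1]/c[2];s=1+d["k1"]*(x*x+y*y)
    return np.array([d["fx"]*x*s+d["cx"],d["fy"]*y*s+d["cy"]])
def circ(r,n=40):
    a=np.linspace(0,2*np.pi,n);return np.c_[r*np.cos(a),r*np.sin(a)]
def draw(img,d,c,z,pts,col,k,off):
    q=np.array([(w2p(d,[c[0]+p[0],c[1]+p[1],z])-off+0.5)*k for p in pts])
    cv2.polylines(img,[np.round(q).astype(int)],True,col,1)
E
python3 - <<'E'
from h import *
d=robot.read_camera("top");np.set_printoptions(precision=4,suppress=True)
f=lambda x,y:(x/2.5+110-.3,y/2.5+60-.3)
for n,c,z in [("bush",(285,277),.074),("nut",(509,288),.042)]: print(n,p2w(d,*f(*c),z))
# bin free compartment inner floor-corners guess
for n,c in [("bush",(156,160)),("flange",(272,160)),("bear",(388,158)),("pull",(501,155)),("nut",(616,152))]: print(n,p2w(d,*f(*c),.006))
for n,c in [("matL top",(88,50)),("matLbot",(88,225)),("matRbot",(688,208)),("matRtop",(678,35))]: print(n,p2w(d,*f(*c),.0))
for n,c in [("green1",(183,310)),("green2",(111,404)),("wood",(20,285)),("ring",(397,333)),("keytop",(510,410))]: print(n,p2w(d,*f(*c),.0))
E
```

```text
bush [0.4719 0.1147 0.074 ]
nut [ 0.4635 -0.1191  0.042 ]
bush [0.6108 0.26   0.006 ]
flange [0.61   0.1331 0.006 ]
bear [0.6117 0.0064 0.006 ]
pull [ 0.6147 -0.1173  0.006 ]
nut [ 0.6178 -0.2439  0.006 ]
matL top [0.7373 0.3384 0.    ]
matLbot [0.5403 0.3345 0.    ]
matRbot [ 0.5564 -0.323   0.    ]
matRtop [ 0.7525 -0.3186  0.    ]
green1 [0.4464 0.2296 0.    ]
green2 [0.3449 0.3065 0.    ]
wood [0.4746 0.4077 0.    ]
ring [ 0.4202 -0.0021  0.    ]
keytop [ 0.3364 -0.1232  0.    ]
```

```bash
cat >> h.py <<'E'
from scipy.spatial.transform import Rotation as R
def plan(wps,step=55.,turn=.17):
    """wps: list of (x,y,z,yaw) ; prints rows of tool shift"""
    s=robot.observe();p=np.array(s["tool_pos"]);M=R.from_euler('xyz',s["tool_rot"])
    for (x,y,z,yaw) in wps:
        g=np.array([x,y,z]);Mg=R.from_euler('xyz',[np.pi,0,yaw])
        rv=(M.inv()*Mg).as_rotvec()
        n=max(1,int(np.ceil(max(np.linalg.norm(g-p)*1000/step,np.linalg.norm(rv)/turn))))
        dp=(g-p)/n
        for i in range(n):
            sh=M.inv().apply(dp)*1000
            print([round(float(v),1) for v in sh]+[round(float(v),3) for v in rv/n])
            M=M*R.from_rotvec(rv/n);p=p+dp
        print('--')
    print(len(wps))
def view(name,cam,box,k):
    d=robot.read_camera(cam);l,t,r,b=box
    im=np.ascontiguousarray(d["img"][t:b,l:r,::-1]);im=cv2.resize(im,None,fx=k,fy=k,interpolation=cv2.INTER_CUBIC)
    cv2.imwrite(f"pics/{name}.png",im);return d,im
E
python3 -c "
from h import *
plan([(.472,.115,.25,1.571)])"
```

```text
[-25.2, 42.6, -2.6, 0.0, -0.0, -0.047]
[-27.2, 41.4, -2.6, 0.0, -0.0, -0.047]
[-29.1, 40.1, -2.6, 0.0, -0.0, -0.047]
[-30.9, 38.7, -2.6, 0.0, -0.0, -0.047]
[-32.7, 37.2, -2.6, 0.0, -0.0, -0.047]
[-34.4, 35.6, -2.6, 0.0, -0.0, -0.047]
[-36.0, 33.9, -2.6, 0.0, -0.0, -0.047]
[-37.6, 32.2, -2.6, 0.0, -0.0, -0.047]
[-39.1, 30.4, -2.6, 0.0, -0.0, -0.047]
--
1
```

Request:
move_arm(increments=[[80, -25, 43, -3, 0, 0, -0.047], [80, -27, 41, -3, 0, 0, -0.047], [80, -29, 40, -3, 0, 0, -0.047], [80, -31, 39, -3, 0, 0, -0.047], [80, -33, 37, -3, 0, 0, -0.047], [80, -34, 36, -3, 0, 0, -0.047], [80, -36, 34, -3, 0, 0, -0.047], [80, -38, 32, -3, 0, 0, -0.047], [80, -39, 30, -3, 0, 0, -0.047], [80, 0, 0, 0, 0, 0, 0]])

```text
time: 2.95
tool_pos: [0.4831, 0.1064, 0.255]
tool_rot: [3.137, -0.002, 1.589]
contact_force: [0.4, -0.2, -0.2]
opening: 0.08
```

```bash
python3 - <<'E'
from h import *
s=robot.observe();print(s)
d,im=view("w1","wrist",(130,40,450,270),2.4)
cv2.imwrite("pics/w1.png",im)
for t in ["bush_mid","bearing_mid","flange_mid"]: print(t,[(np.round(r["rect"],1).tolist(),round(float(r["conf"]),2)) for r in robot.look_for(t,"wrist")])
E
```

```text
{'time': 2.95, 'qpos': array([ 6.08349393e-02,  2.61717701e-01,  1.55843005e+00,  1.47871694e-03,
        1.31719108e+00, -1.52824407e+00]), 'qvel': array([ 0.03553508, -0.01773912,  0.03043595,  0.02573856,  0.01405054,
        0.01831243]), 'joint_efforts': array([ -1.57489702, -38.79158735, -25.74574649,  -0.35461661,
        -0.09147888,  -0.58811534]), 'tool_pos': array([0.48313567, 0.10642558, 0.2550467 ]), 'tool_rot': array([ 3.13740389e+00, -1.61263075e-03,  1.58871443e+00]), 'contact_force': array([ 0.4208224 , -0.16042412, -0.23023932]), 'torque': array([ 0.04060555,  0.00980803, -0.03183696]), 'opening': 0.07997335220492387}
bush_mid [([255.7, 137.3, 25.4, 34.5], 0.93)]
bearing_mid [([249.5, 129.2, 45.9, 41.4], 0.93)]
flange_mid [([243.5, 126.0, 55.6, 56.3], 0.59), ([330.1, 99.2, 68.0, 66.1], 0.56), ([405.9, 1.6, 69.9, 76.6], 0.56)]
```

View pics/w1.png

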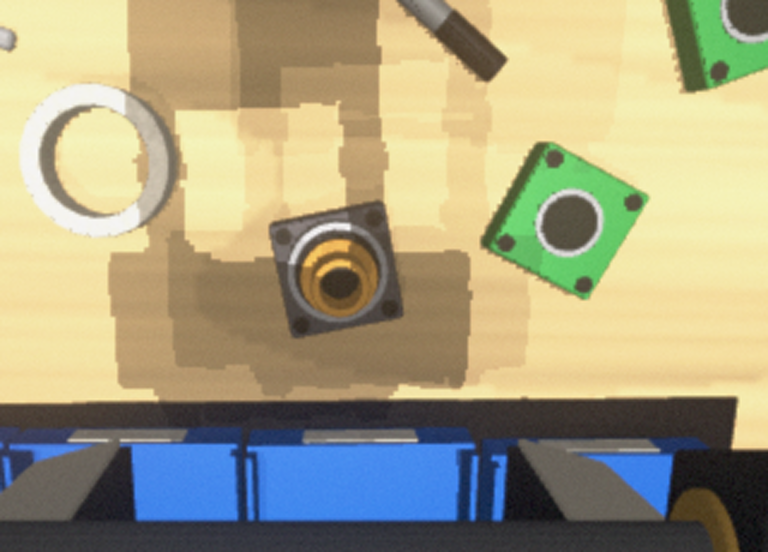

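The wrist view shows the bush mouth at crop (340,280) over the bearing, on the dark flange, which is turned by about 11°. Next I'll measure and check this with an overlay.

```bash
python3 - <<'E'
from h import *
d,im=view("w2","wrist",(200,100,340,205),5.5)
off=np.array([200,100]);f=lambda x,y:(x/2.4+130-.3,y/2.4+40-.3)
print("bushtop",p2w(d,*f(340,281),.074))
print("bushflange",p2w(d,*f(340,275),.048))
print("bearing top",p2w(d,*f(338,272),.042))
c4=[p2w(d,*f(*c),.024) for c in [(270,225),(383,202),(403,316),(294,338)]]
c=np.mean(c4,0);print("flange",c,[np.degrees(np.arctan2(*(b-a)[1::-1]))for a,b in zip(c4,c4[1:]+c4[:1])],[np.linalg.norm(a-b) for a,b in zip(c4,c4[1:])])
cb=p2w(d,*f(340,281),.074)
draw(im,d,cb,.074,circ(.013),(0,0,255),5.5,off)
draw(im,d,cb,.048,circ(.018),(0,0,255),5.5,off)
draw(im,d,cb,.042,circ(.024),(255,0,255),5.5,off)
a=np.radians(90+11);sq=np.array([[1,1],[1,-1],[-1,-1],[-1,1]])*.029@np.array([[np.cos(a),np.sin(a)],[-np.sin(a),np.cos(a)]])
draw(im,d,c,.024,sq,(0,255,0),5.5,off)
cv2.imwrite("pics/w2.png",im)
E
```

```text
bushtop [0.46578292 0.11868254 0.074     ]
bushflange [0.46728113 0.11946023 0.048     ]
bearing top [0.46683122 0.11867693 0.042     ]
flange [0.46929407 0.11897173 0.024     ] [np.float64(102.65784336577477), np.float64(12.644161233520917), np.float64(-77.00996083947345), np.float64(-167.46794182770577)] [np.float64(0.05557960239139805), np.float64(0.05702587854697459), np.float64(0.05569282253179082)]
```

View pics/w2.png

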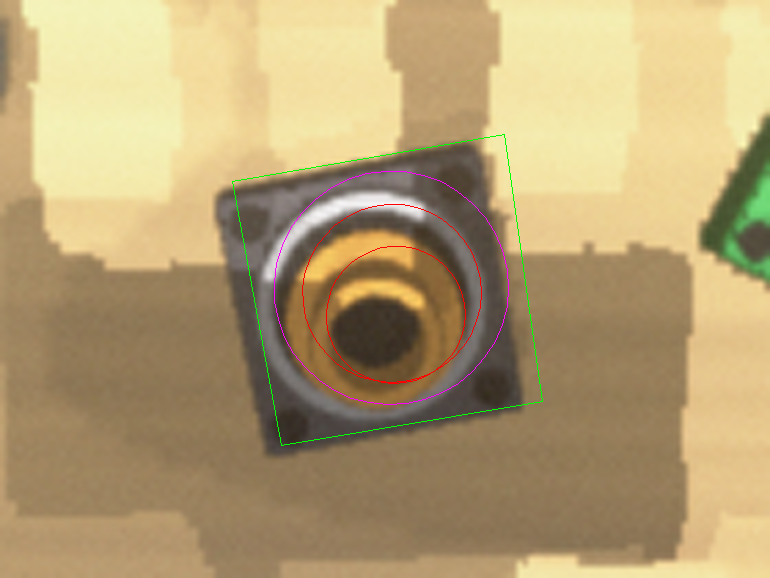

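The arm was still settling between the two pictures, so I'll re-measure in the newest one.

```bash
python3 - <<'E'
from h import *
d,im=view("w3","wrist",(200,100,340,205),5.5)
print(robot.observe()["tool_pos"],robot.observe()["qvel"].round(3))
off=np.array([200,100]);f=lambda x,y:(x/5.5+200-.4,y/5.5+100-.4)
cb=p2w(d,*f(377,327),.074);print("bushtop",cb)
c4=[p2w(d,*f(*c),.024) for c in [(217,190),(477,142),(522,408),(268,455)]]
c=np.mean(c4,0);print("flange",c,[np.degrees(np.arctan2(*(b-a)[1::-1]))for a,b in zip(c4,c4[1:]+c4[:1])],[np.linalg.norm(a-b) for a,b in zip(c4,c4[1:])])
draw(im,d,cb,.074,circ(.013),(0,0,255),5.5,off)
draw(im,d,cb,.048,circ(.018),(0,0,255),5.5,off)
draw(im,d,cb,.042,circ(.024),(255,0,255),5.5,off)
a=np.radians(11);sq=np.array([[1,1],[1,-1],[-1,-1],[-1,1]])*.029@np.array([[np.cos(a),np.sin(a)],[-np.sin(a),np.cos(a)]])
draw(im,d,c,.024,sq,(0,255,0),5.5,off)
cv2.imwrite("pics/w3.png",im)
E
```

```text
[0.48082722 0.11003288 0.25516981] [-0.    -0.    -0.005 -0.002 -0.001 -0.004]
bushtop [0.46825806 0.11558126 0.074     ]
flange [0.47136379 0.11532084 0.024     ] [np.float64(101.66745509335645), np.float64(12.186247739175032), np.float64(-77.91127295583873), np.float64(-168.693908658116)] [np.float64(0.05569728684882016), np.float64(0.05816304063980082), np.float64(0.05659490265120778)]
```

View pics/w3.png

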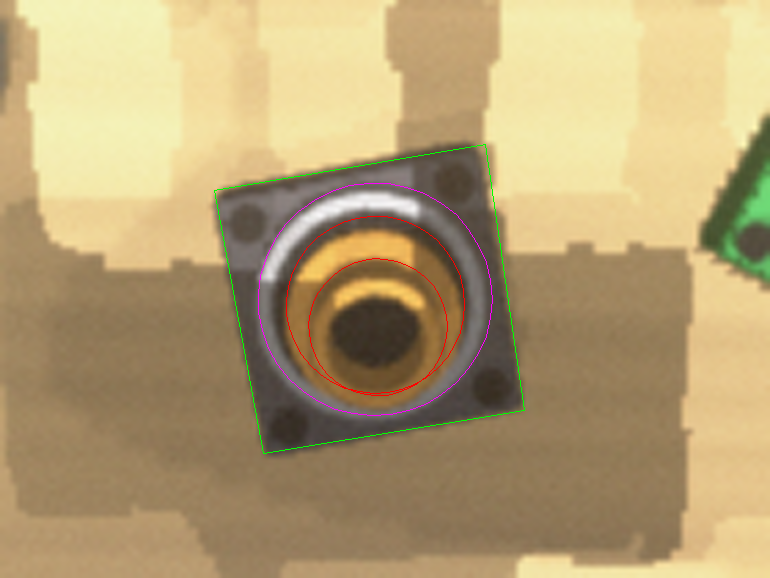

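Red, magenta and green outlines fit: bush at (0.469, 0.1155), flange at (0.471, 0.115) with yaw about 11.5°. Going down for the bush.

```bash
python3 -c "
from h import *
plan([(.469,.1155,.16,1.571),(.469,.1155,.052,1.571)],50)"
```

```text
[2.8, -6.0, 47.6, 0.002, -0.001, 0.012]
[2.7, -6.0, 47.6, 0.002, -0.001, 0.012]
--
[-0.0, -0.0, 36.0, 0.0, -0.0, 0.0]
[-0.0, -0.0, 36.0, 0.0, -0.0, 0.0]
[-0.0, -0.0, 36.0, 0.0, -0.0, 0.0]
--
2
```

Request:
move_arm(increments=[[50, 3, -6, 45, 0.002, -0.001, 0.012], [50, 3, -6, 40, 0.002, -0.001, 0.012], [50, 0, 0, 20, 0, 0, 0], [50, 0, 0, 15, 0, 0, 0], [50, 0, 0, 0, 0, 0, 0]])

```text
time: 3.88
tool_pos: [0.4669, 0.1211, 0.1332]
tool_rot: [3.139, -0.001, 1.577]
contact_force: [0.6, 0.2, 0.1]
opening: 0.0503
```

```bash
python3 -c "
from h import *
plan([(.469,.1155,.052,1.571)],25)
d,im=view('w4','wrist',(100,100,420,340),2.4)"
```

```text
[-1.4, 0.5, 20.3, 0.001, -0.0, 0.002]
[-1.4, 0.5, 20.3, 0.001, -0.0, 0.002]
[-1.4, 0.5, 20.3, 0.001, -0.0, 0.002]
[-1.4, 0.5, 20.3, 0.001, -0.0, 0.002]
--
1
```

View pics/w4.png

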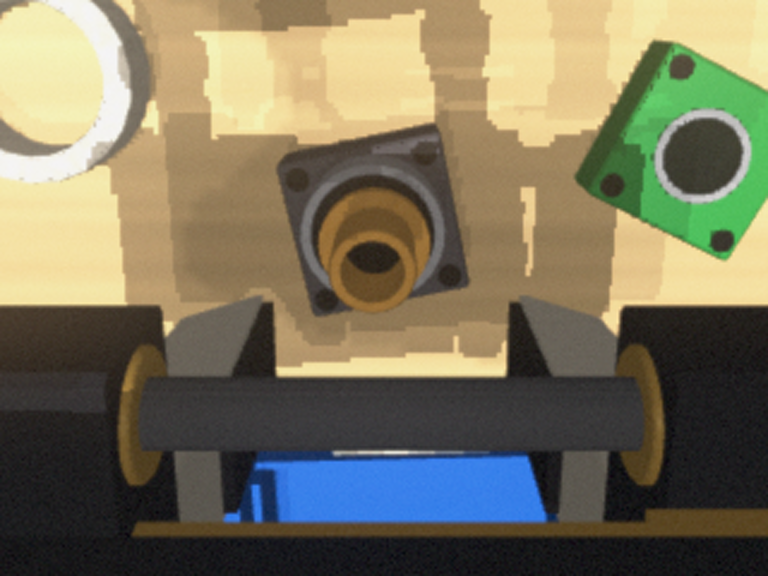

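Jaws straddle the stack, with the bush about 5 mm off jaw centre, which matches the numbers. Descending.

Request:
move_arm(increments=[[50, -3, 1, 20, 0, 0, 0.002], [50, -2, 1, 20, 0, 0, 0.002], [50, -1, 0, 18, 0, 0, 0.002], [50, 0, 0, 12, 0, 0, 0], [50, 0, 0, 0, 0, 0, 0], [50, 0, 0, 0, 0, 0, 0]])

```text
time: 4.68
tool_pos: [0.4739, 0.1175, 0.068]
tool_rot: [3.126, -0.002, 1.575]
contact_force: [-0.7, -0.4, 0.3]
opening: 0.0503
```

```bash
python3 -c "
from h import *
print(robot.observe()['tool_pos'],robot.observe()['tool_rot'])
plan([(.469,.1155,.052,1.571)],9)"
```

```text
[0.47389449 0.1175369  0.06803438] [ 3.12579051e+00 -2.26557502e-03  1.57464059e+00]
[-1.0, -2.6, 8.0, 0.008, -0.001, 0.002]
[-1.0, -2.5, 8.0, 0.008, -0.001, 0.002]
--
1
```

Request:
move_arm(increments=[[50, -1, -3, 8, 0.008, -0.001, 0.002], [50, -1, -2, 8, 0.008, -0.001, 0.002], [50, 0, 0, 0, 0, 0, 0]])

```text
time: 5.05
tool_pos: [0.4693, 0.1156, 0.0519]
tool_rot: [3.141, -0.0, 1.57]
contact_force: [0.6, -0.3, -0.1]
opening: 0.0499
```

```bash
python3 -c "
from h import *
print(robot.observe()['tool_pos'],robot.observe()['tool_rot'])
plan([(.469,.1155,.052,1.571)],9)"
```

```text
[0.46930041 0.11555174 0.05191282] [ 3.14104244e+00 -3.10504679e-04  1.57046149e+00]
[-0.1, -0.3, -0.1, 0.001, -0.0, -0.001]
--
1
```

Request:
move_arm(increments=[[20, 0, 0, 0, 0, 0, 0], [15, 0, 0, 0, 0, 0, 0], [15, 0, 0, 0, 0, 0, 0], [15, 0, 0, 0, 0, 0, 0], [15, 0, 0, 0, 0, 0, 0], [15, 0, 0, -5, 0, 0, 0], [15, 0, 0, -15, 0, 0, 0], [15, 0, 0, 0, 0, 0, 0]], newtons=20)

```text
time: 6.05
tool_pos: [0.4694, 0.1155, 0.0728]
tool_rot: [3.141, -0.0, 1.57]
contact_force: [0.5, -0.4, -1.7]
opening: 0.0255
```

```bash
python3 -c "
from h import *
print(robot.observe()['tool_pos'],robot.observe()['tool_rot'])
d,im=view('s5','scene',(230,190,390,290),5)
view('w5','wrist',(100,100,420,340),2.4)
plan([(.469,.1155,.15,1.571),(.612,.26,.15,1.571),(.612,.26,.05,1.571)],50)"
```

```text
[0.46937799 0.11552098 0.07279841] [ 3.14103012e+00 -3.27274524e-04  1.57036332e+00]
[0.0, 0.2, -39.1, -0.001, -0.0, -0.0]
[0.0, 0.2, -39.1, -0.001, -0.0, -0.0]
--
[28.9, 28.6, 0.0, -0.0, 0.0, -0.0]
[28.9, 28.6, 0.0, -0.0, 0.0, -0.0]
[28.9, 28.6, 0.0, -0.0, 0.0, -0.0]
[28.9, 28.6, 0.0, -0.0, 0.0, -0.0]
[28.9, 28.6, 0.0, -0.0, 0.0, -0.0]
--
[-0.0, 0.0, 50.0, -0.0, 0.0, -0.0]
[-0.0, 0.0, 50.0, -0.0, 0.0, -0.0]
--
3
```

View pics/s5.png

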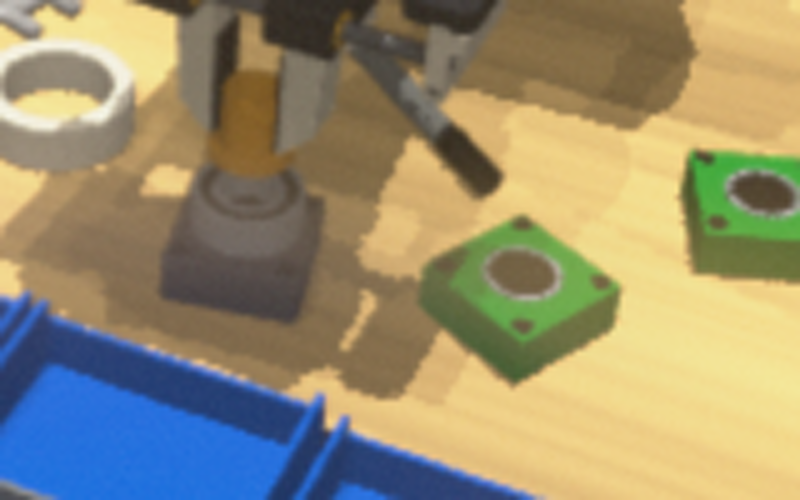

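View pics/w5.png

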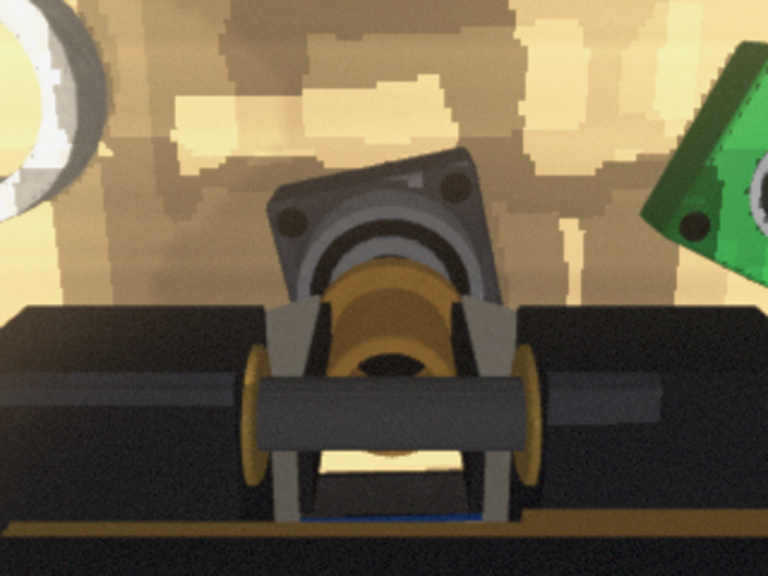

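Bush is held and the bearing stayed on the flange. Carrying it to the bush bin.

Request:
move_arm(increments=[[15, 0, 0, -35, 0, 0, 0], [15, 10, 10, -30, 0, 0, 0], [15, 29, 29, 0, 0, 0, 0], [15, 29, 29, 0, 0, 0, 0], [15, 29, 29, 0, 0, 0, 0], [15, 25, 25, 0, 0, 0, 0], [15, 12, 12, 0, 0, 0, 0], [15, 0, 0, 0, 0, 0, 0]])

```text
time: 7.15
tool_pos: [0.6037, 0.2526, 0.1313]
tool_rot: [-3.13, 0.002, 1.569]
contact_force: [0.0, -0.1, -0.8]
opening: 0.0254
```

```bash
python3 -c "
from h import *
print(robot.observe()['tool_pos'],robot.observe()['tool_rot'])
view('w6','wrist',(0,0,512,384),1.5)
plan([(.612,.26,.1,1.571),(.612,.26,.02,1.571)],30)"
```

```text
[0.60365267 0.25258266 0.13130634] [-3.13010074e+00  1.79488398e-03  1.56915023e+00]
[4.0, 4.6, 15.6, -0.006, 0.001, -0.001]
[4.0, 4.5, 15.6, -0.006, 0.001, -0.001]
--
[0.0, -0.0, 26.7, -0.0, 0.0, -0.0]
[0.0, -0.0, 26.7, -0.0, 0.0, -0.0]
[0.0, -0.0, 26.7, -0.0, 0.0, -0.0]
--
2
```

View pics/w6.png

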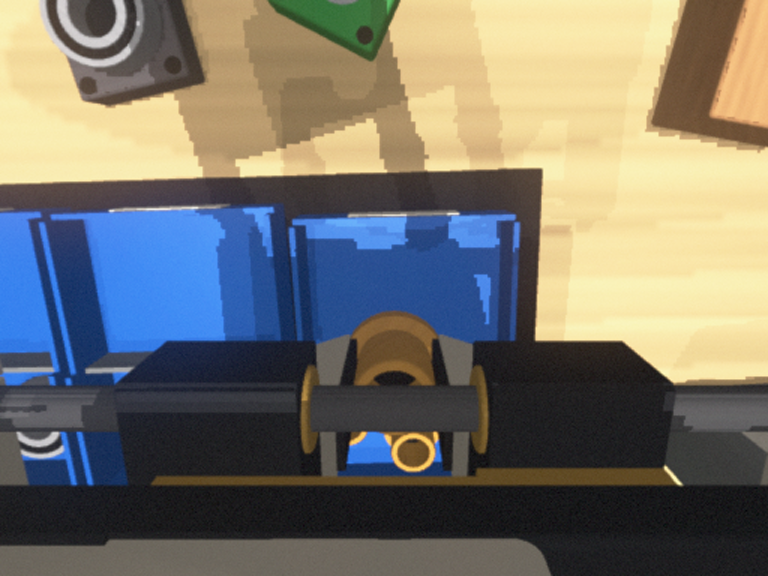

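```bash
python3 -c "
from h import *
d=robot.read_camera('wrist')
print(d['T'][:3,3])
g=lambda x,y,z:print((x,y),p2w(d,x/1.5-.3,y/1.5-.3,z)[:2].round(4))
g(293,224,.034);g(517,214,.034);g(276,207,.034);g(50,213,.034);g(90,353,.03);g(541,169,0)
print(w2p(d,[.612,.26,.006])*1.5,w2p(d,[.612,.133,.006])*1.5)
"
```

```text
[0.53477983 0.2521729  0.28871106]
(293, 224) [0.567  0.1994]
(517, 214) [0.562  0.3144]
(276, 207) [0.5583 0.1912]
(50, 213) [0.5611 0.0749]
(90, 353) [0.6396 0.0808]
(541, 169) [0.5402 0.3348]
[408.26997511 293.48269462] [194.16908292 293.68964575]
```

Bush bin's front compartment is centred at about (0.607, 0.257). Setting the bush down there.

```bash
python3 -c "
from h import *
plan([(.607,.257,.05,1.571),(.607,.257,.018,1.571)],28)"
```

```text
[1.9, 1.7, 27.2, -0.004, 0.001, -0.001]
[1.8, 1.6, 27.2, -0.004, 0.001, -0.001]
[1.8, 1.5, 27.2, -0.004, 0.001, -0.001]
--
[-0.0, -0.0, 16.0, -0.0, 0.0, 0.0]
[-0.0, -0.0, 16.0, -0.0, 0.0, 0.0]
--
2
```

Request:
move_arm(increments=[[15, 2, 2, 27, -0.004, 0.001, -0.001], [15, 2, 2, 27, -0.004, 0.001, -0.001], [15, 1, 0, 20, -0.002, 0, 0], [15, 0, 0, 10, 0, 0, 0], [15, 0, 0, 0, 0, 0, 0], [15, 0, 0, 0, 0, 0, 0]])

```text
time: 8.0
tool_pos: [0.6047, 0.2527, 0.0479]
tool_rot: [-3.141, 0.001, 1.567]
contact_force: [0.9, 0.2, -1.3]
opening: 0.0261
```

```bash
python3 -c "
from h import *
print(robot.observe()['tool_rot'])
plan([(.607,.257,.018,1.571)],10)"
```

```text
[-3.14054216e+00  5.91759846e-04  1.56723184e+00]
[1.1, 0.6, 7.5, -0.0, 0.0, -0.001]
[1.1, 0.6, 7.5, -0.0, 0.0, -0.001]
[1.1, 0.6, 7.5, -0.0, 0.0, -0.001]
[1.1, 0.6, 7.5, -0.0, 0.0, -0.001]
--
1
```

Request:
move_arm(increments=[[15, 1, 1, 10, 0, 0, -0.002], [15, 1, 1, 10, 0, 0, -0.002], [15, 1, 0, 5, 0, 0, 0], [15, 0, 0, 2, 0, 0, 0], [15, 0, 0, 2, 0, 0, 0], [15, 0, 0, 0, 0, 0, 0]])

```text
time: 8.75
tool_pos: [0.6076, 0.2561, 0.0182]
tool_rot: [3.14, -0.0, 1.572]
contact_force: [-0.1, -0.5, -1.4]
opening: 0.0257
```

Request:
move_arm(increments=[[15, 0, 0, 1, 0, 0, 0], [15, 0, 0, 1, 0, 0, 0], [15, 0, 0, 0, 0, 0, 0]])

```text
time: 9.12
tool_pos: [0.6079, 0.2562, 0.0166]
tool_rot: [3.14, -0.0, 1.572]
contact_force: [0.6, 0.5, -1.1]
opening: 0.0256
```

Request:
move_arm(increments=[[15, 0, 0, 1, 0, 0, 0], [15, 0, 0, 1, 0, 0, 0], [15, 0, 0, 0, 0, 0, 0]])

```text
time: 9.5
tool_pos: [0.6082, 0.2563, 0.0162]
tool_rot: [3.138, -0.001, 1.572]
contact_force: [0.5, -0.4, -0.6]
opening: 0.0255
```

The descent stopped where contact was expected. Releasing and lifting.

Request:
move_arm(increments=[[32, 0, 0, 0, 0, 0, 0], [45, 0, 0, 0, 0, 0, 0], [45, 0, 0, 0, 0, 0, 0], [45, 0, 0, -20, 0, 0, 0], [45, 0, 0, -40, 0, 0, 0], [45, 0, 0, -40, 0, 0, 0], [45, 0, 0, 0, 0, 0, 0]])

```text
time: 10.38
tool_pos: [0.6088, 0.2565, 0.1233]
tool_rot: [3.135, -0.002, 1.572]
contact_force: [-0.5, -0.0, -0.4]
opening: 0.0449
```

```bash
python3 -c "
from h import *
print(robot.observe()['tool_pos'],robot.observe()['tool_rot'])
view('s7','scene',(180,180,380,384),2.9)
plan([(.49,.115,.22,1.571)],40)"
```

```text
[0.60881368 0.25647948 0.12325873] [ 3.13523738e+00 -1.52050604e-03  1.57159627e+00]
[-23.5, -19.6, -16.6, 0.0, -0.0, 0.0]
[-23.5, -19.6, -16.5, 0.0, -0.0, 0.0]
[-23.5, -19.6, -16.5, 0.0, -0.0, 0.0]
[-23.5, -19.6, -16.5, 0.0, -0.0, 0.0]
[-23.5, -19.6, -16.5, 0.0, -0.0, 0.0]
[-23.5, -19.6, -16.5, 0.0, -0.0, 0.0]
--
1
```

View pics/s7.png

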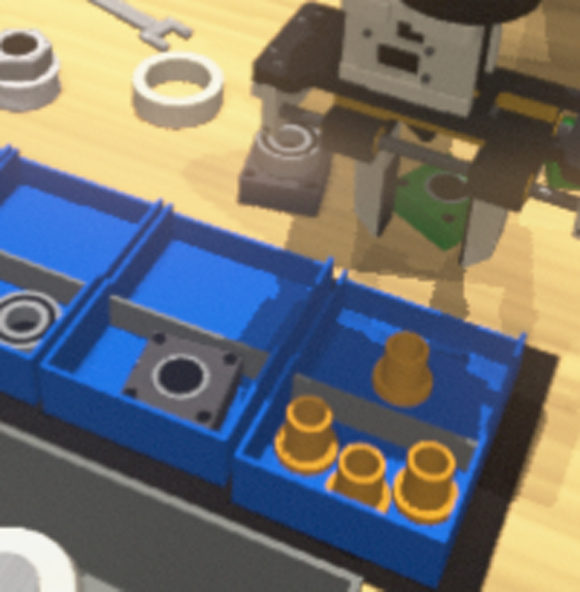

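The bush stands flange-down in its bin. Next is the bearing: going over the stack.

Request:
move_arm(increments=[[68, -12, -10, -20, 0, 0, 0], [68, -25, -22, -20, 0, 0, 0], [68, -28, -25, -15, 0, 0, 0], [68, -28, -25, -15, 0, 0, 0], [68, -25, -25, -10, 0, 0, 0], [68, -12, -10, 0, 0, 0, 0], [68, 0, 0, 0, 0, 0, 0], [68, 0, 0, 0, 0, 0, 0], [68, 0, 0, 0, 0, 0, 0]])

```text
time: 11.55
tool_pos: [0.4848, 0.123, 0.197]
tool_rot: [-3.133, 0.001, 1.573]
contact_force: [0.4, 0.1, -0.7]
opening: 0.0679
```

```bash
python3 - <<'E'
from h import *
print(robot.observe()['tool_pos'],robot.observe()['tool_rot'],robot.observe()['qvel'].round(3))
d,im=view('w8','wrist',(200,90,360,210),5)
k=5;off=np.array([200,90])
c=(.469,.1155);draw(im,d,c,.042,circ(.024),(255,0,255),k,off)
a=np.radians(11.5);sq=np.array([[1,1],[1,-1],[-1,-1],[-1,1]])*.029@np.array([[np.cos(a),np.sin(a)],[-np.sin(a),np.cos(a)]])
draw(im,d,(.4714,.1153),.024,sq,(0,255,0),k,off)
cv2.imwrite("pics/w8.png",im)
E
```

```text
[0.48478178 0.12301305 0.19696378] [-3.13270609e+00  1.34535110e-03  1.57253572e+00] [ 0.005  0.013 -0.007  0.001 -0.001  0.003]
```

View pics/w8.png

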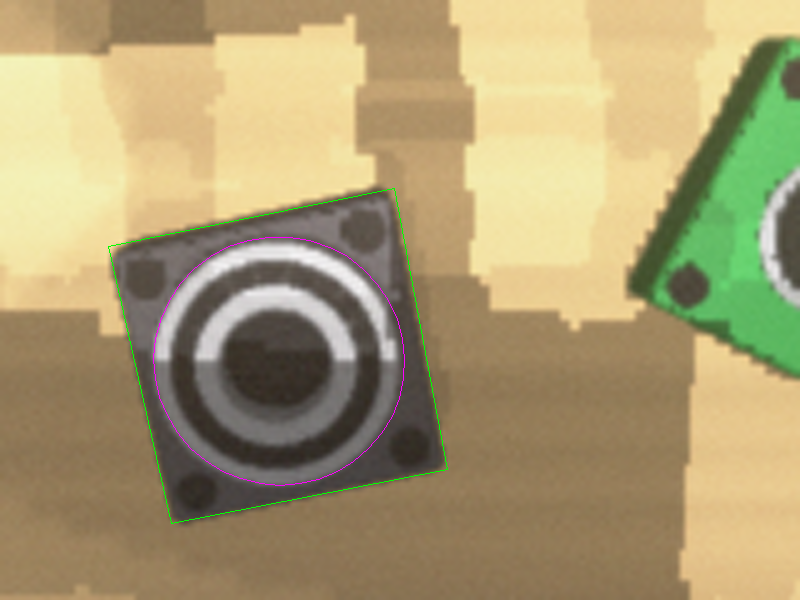

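The outlines fit. Descending to grip the bearing with the tips about 3 mm above the flange top.

Request:
move_arm(increments=[[68, -2, -4, 30, -0.004, 0, 0], [68, -2, -4, 40, -0.004, 0, 0], [68, -2, -4, 40, 0, 0, 0], [68, -1, -3, 20, 0, 0, 0], [68, 0, 0, 8, 0, 0, 0], [68, 0, 0, 0, 0, 0, 0], [68, 0, 0, 0, 0, 0, 0]])

```text
time: 12.48
tool_pos: [0.4728, 0.1184, 0.0551]
tool_rot: [3.138, 0.001, 1.576]
contact_force: [0.8, 0.2, 0.1]
opening: 0.0677
```

```bash
python3 -c "
from h import *
print(robot.observe()['tool_pos'],robot.observe()['tool_rot'])
plan([(.469,.1155,.027,1.571)],12)"
```

```text
[0.47280556 0.11839743 0.05510424] [3.13839652e+00 5.38721365e-04 1.57603655e+00]
[-1.0, -1.3, 9.4, 0.001, 0.0, 0.002]
[-1.0, -1.3, 9.4, 0.001, 0.0, 0.002]
[-1.0, -1.3, 9.4, 0.001, 0.0, 0.002]
--
1
```

Request:
move_arm(increments=[[64, -1, -2, 9, 0.001, 0, 0.002], [64, -1, -1, 9, 0.001, 0, 0.002], [64, -1, -1, 8, 0, 0, 0], [64, 0, 0, 0, 0, 0, 0], [64, 0, 0, 0, 0, 0, 0]])

```text
time: 13.1
tool_pos: [0.4696, 0.1152, 0.0285]
tool_rot: [3.138, 0.0, 1.572]
contact_force: [-0.1, 1.0, -0.3]
opening: 0.0641
```

Request:
move_arm(increments=[[64, 0, 0, 1.5, 0, 0, 0], [44, 0, 0, 0, 0, 0, 0], [40, 0, 0, 0, 0, 0, 0], [40, 0, 0, 0, 0, 0, 0], [40, 0, 0, 0, 0, 0, 0], [40, 0, 0, -5, 0, 0, 0], [40, 0, 0, -15, 0, 0, 0], [40, 0, 0, 0, 0, 0, 0]], newtons=25)

```text
time: 14.1
tool_pos: [0.4696, 0.1153, 0.048]
tool_rot: [3.138, 0.0, 1.572]
contact_force: [0.9, 0.3, -1.6]
opening: 0.0471
```

```bash
python3 -c "
from h import *
print(robot.observe()['tool_pos'],robot.observe()['tool_rot'])
view('w9','wrist',(100,100,420,340),2.4)
plan([(.612,.006,.13,1.571)],40)"
```

```text
[0.46964408 0.11528438 0.04798322] [3.13756205e+00 2.68985869e-04 1.57175223e+00]
[-21.9, 28.6, -16.4, 0.001, 0.0, 0.0]
[-21.9, 28.6, -16.5, 0.001, 0.0, 0.0]
[-21.9, 28.6, -16.5, 0.001, 0.0, 0.0]
[-21.9, 28.6, -16.5, 0.001, 0.0, 0.0]
[-21.9, 28.6, -16.5, 0.001, 0.0, 0.0]
--
1
```

View pics/w9.png

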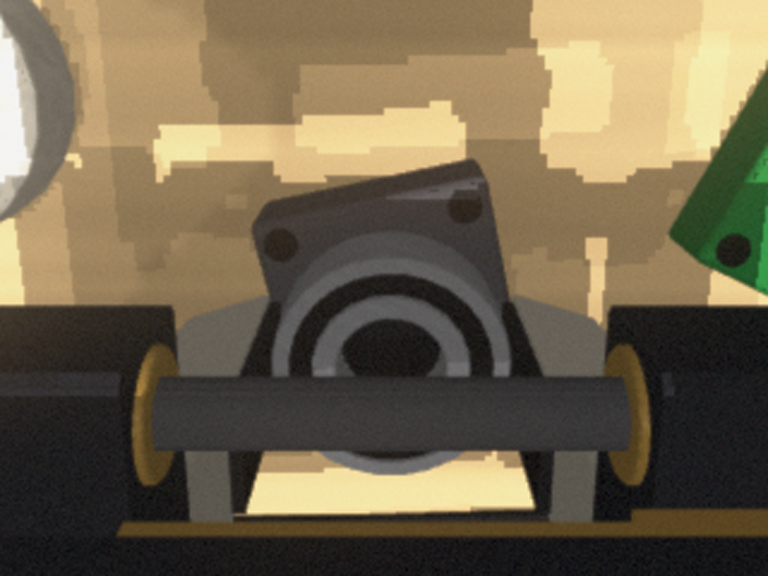

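Bearing held level. Carrying it to the bearing bin.

Request:
move_arm(increments=[[40, 0, 0, -35, 0.002, 0, 0], [40, -8, 10, -35, 0.002, 0, 0], [40, -22, 28, -10, 0, 0, 0], [40, -24, 30, 0, 0, 0, 0], [40, -24, 30, 0, 0, 0, 0], [40, -20, 27, 0, 0, 0, 0], [40, -10, 14, 0, 0, 0, 0], [40, 0, 0, 0, 0, 0, 0], [40, 0, 0, 0, 0, 0, 0]])

```text
time: 15.28
tool_pos: [0.608, 0.0047, 0.1226]
tool_rot: [-3.129, -0.0, 1.573]
contact_force: [0.1, 0.1, -1.9]
opening: 0.0472
```

```bash
python3 -c "
from h import *
print(robot.observe()['tool_pos'],robot.observe()['tool_rot'])
d,im=view('w10','wrist',(0,0,512,384),1.5)
for c in [(.607,.006),(.614,-.117)]:
  for dx,dy in [(-.042,-.056),(-.042,.056)]:
    draw(im,d,(c[0]+dx,c[1]+dy),.034,circ(.002,8),(0,0,255),1.5,np.zeros(2))
cv2.imwrite('pics/w10.png',im)
"
```

```text
[0.60802149 0.00474503 0.122638  ] [-3.12924094e+00 -1.09447691e-04  1.57283438e+00]
```

View pics/w10.png

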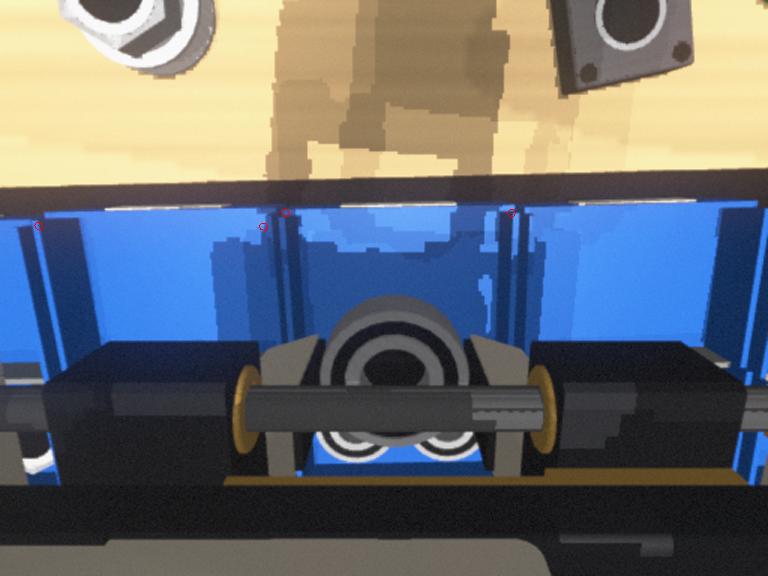

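The markers match the bearing bin's edges. Lowering the bearing.

Request:
move_arm(increments=[[40, 0, 0, 25, -0.006, 0, 0.001], [40, 0, 0, 30, -0.004, 0, 0.001], [40, 0, 0, 25, 0, 0, 0], [40, 0, 0, 12, 0, 0, 0], [40, 0, 0, 6, 0, 0, 0], [40, 0, 0, 0, 0, 0, 0], [40, 0, 0, 0, 0, 0, 0]])

```text
time: 16.2
tool_pos: [0.6065, 0.0083, 0.0254]
tool_rot: [3.14, 0.0, 1.575]
contact_force: [-0.5, -0.4, -2.2]
opening: 0.0472
```

Request:
move_arm(increments=[[40, 0, 0, 6, 0, 0, 0.002], [40, 0, 0, 4, 0, 0, 0], [40, 0, 0, 3, 0, 0, 0], [40, 0, 0, 1, 0, 0, 0], [40, 0, 0, 0, 0, 0, 0]])

```text
time: 16.82
tool_pos: [0.6073, 0.0081, 0.0116]
tool_rot: [3.137, 0.0, 1.573]
contact_force: [-0.6, 0.8, -1.9]
opening: 0.0474
```

Request:
move_arm(increments=[[40, 0, 0, 1, 0, 0, 0], [40, 0, 0, 1, 0, 0, 0], [40, 0, 0, 1, 0, 0, 0], [40, 0, 0, 0, 0, 0, 0]])

```text
time: 17.32
tool_pos: [0.6077, 0.008, 0.0095]
tool_rot: [3.136, 0.0, 1.573]
contact_force: [-0.2, 0.1, -1.5]
opening: 0.0475
```

Request:
move_arm(increments=[[40, 0, 0, 1, 0, 0, 0], [40, 0, 0, 1, 0, 0, 0], [40, 0, 0, 0, 0, 0, 0]])

```text
time: 17.7
tool_pos: [0.6079, 0.008, 0.0095]
tool_rot: [3.135, 0.001, 1.573]
contact_force: [-0.5, 0.6, -1.3]
opening: 0.0475
```

Stopped on the floor. Releasing to 60 mm and lifting.

Request:
move_arm(increments=[[54, 0, 0, 0, 0, 0, 0], [60, 0, 0, 0, 0, 0, 0], [60, 0, 0, 0, 0, 0, 0], [60, 0, 0, -20, 0, 0, 0], [60, 0, 0, -40, 0, 0, 0], [60, 0, 0, -40, 0, 0, 0], [60, 0, 0, -20, 0, 0, 0], [60, 0, 0, 0, 0, 0, 0]])

```text
time: 18.7
tool_pos: [0.6071, 0.008, 0.1316]
tool_rot: [3.137, 0.0, 1.573]
contact_force: [-0.0, 0.3, -0.1]
opening: 0.06
```

```bash
python3 -c "
from h import *
print(robot.observe()['tool_pos'],robot.observe()['tool_rot'])
view('s11','scene',(100,180,340,360),3)
plan([(.48,.117,.13,1.771)],40)"
```

```text
[0.60707891 0.00803297 0.13156519] [3.13679428e+00 4.62968875e-04 1.57278350e+00]
[21.8, -25.3, 0.0, 0.001, 0.0, -0.04]
[22.8, -24.4, 0.0, 0.001, 0.0, -0.04]
[23.8, -23.4, 0.0, 0.001, 0.0, -0.04]
[24.7, -22.5, 0.1, 0.001, 0.0, -0.04]
[25.5, -21.5, 0.1, 0.001, 0.0, -0.04]
--
1
```

View pics/s11.png

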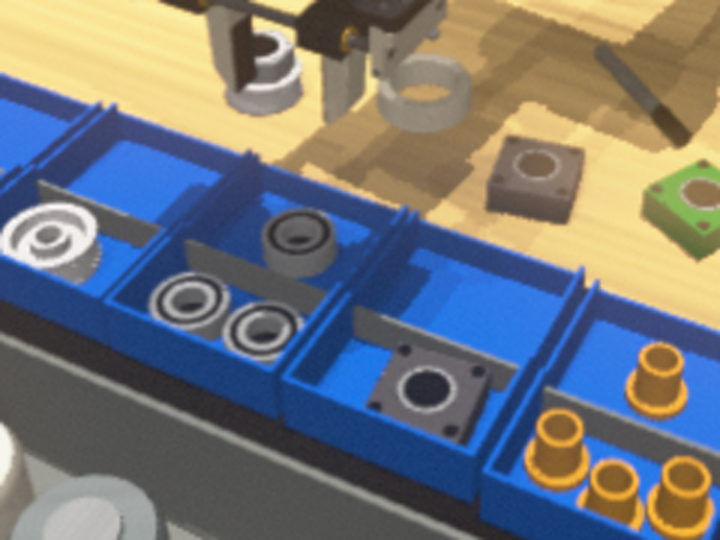

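The bearing lies flat in its bin. The dark grey flange is now alone on the bench, apart from the green one to its right, and is next.

Request:
move_arm(increments=[[76, 12, -14, -6, 0, 0, -0.03], [76, 24, -26, -10, 0, 0, -0.045], [76, 25, -26, -10, 0, 0, -0.045], [76, 26, -24, -10, 0, 0, -0.045], [76, 22, -20, 0, 0, 0, -0.035], [76, 10, -9, 0, 0, 0, 0], [76, 0, 0, 0, 0, 0, 0], [76, 0, 0, 0, 0, 0, 0]])

```text
time: 19.75
tool_pos: [0.4638, 0.1204, 0.1609]
tool_rot: [-3.13, -0.003, 1.786]
contact_force: [0.8, 0.5, -0.6]
opening: 0.0759
```

```bash
python3 - <<'E'
from h import *
d,im=view('w12','wrist',(140,60,380,240),3.3)
print(robot.observe()['tool_pos'],robot.observe()['tool_rot'],robot.observe()['qvel'].round(3))
k=3.3;off=np.array([140,60])
a=np.radians(11.5);sq=np.array([[1,1],[1,-1],[-1,-1],[-1,1]])*.029@np.array([[np.cos(a),np.sin(a)],[-np.sin(a),np.cos(a)]])
draw(im,d,(.4714,.1153),.024,sq,(0,255,0),k,off)
cv2.imwrite("pics/w12.png",im)
plan([(.4714,.1153,.05,1.771)],40)
E
```

```text
[0.46389173 0.12031914 0.16084311] [-3.12975272 -0.00329513  1.78561739] [-0.005 -0.001 -0.005  0.002  0.001  0.001]
[-2.3, 2.5, 36.9, -0.004, -0.001, 0.005]
[-2.2, 2.4, 36.9, -0.004, -0.001, 0.005]
[-2.2, 2.3, 36.9, -0.004, -0.001, 0.005]
--
1
```

View pics/w12.png

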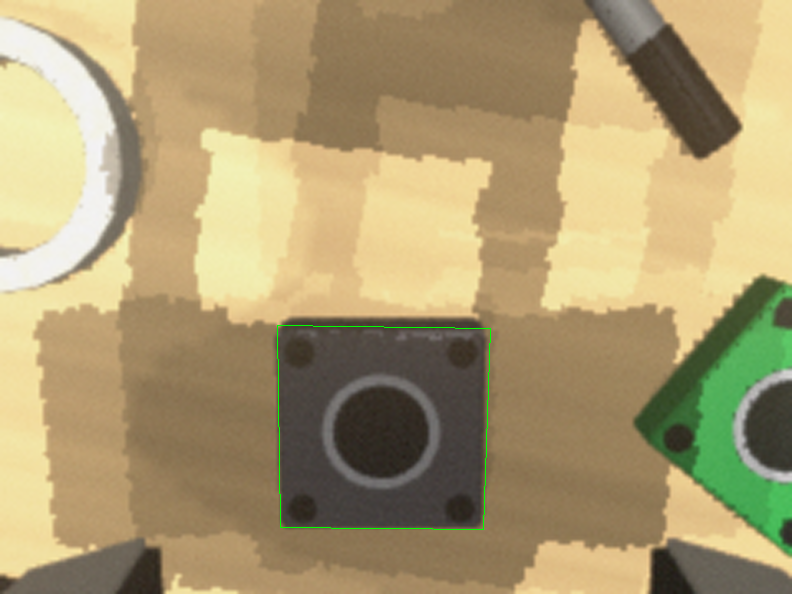

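The green outline fits the dark flange. The finger backs will clear the green block's corner by about 15 mm. Descending.

Request:
move_arm(increments=[[76, -2, 3, 30, -0.004, -0.001, 0.005], [76, -2, 2, 38, -0.004, -0.001, 0.005], [76, -2, 2, 30, -0.002, 0, 0.003], [76, 0, 0, 15, 0, 0, 0], [76, 0, 0, 0, 0, 0, 0], [76, 0, 0, 0, 0, 0, 0]])

```text
time: 20.55
tool_pos: [0.4767, 0.1125, 0.0441]
tool_rot: [3.14, -0.0, 1.766]
contact_force: [0.5, -0.2, 1.3]
opening: 0.0757
```

```bash
python3 -c "
from h import *
print(robot.observe()['tool_pos'],robot.observe()['tool_rot'])
plan([(.4714,.1153,.005,1.771)],12)"
```

```text
[0.47672967 0.11250891 0.04414091] [ 3.13968569e+00 -2.20720519e-04  1.76587261e+00]
[0.9, -1.2, 9.8, 0.0, -0.0, -0.001]
[0.9, -1.2, 9.8, 0.0, -0.0, -0.001]
[0.9, -1.2, 9.8, 0.0, -0.0, -0.001]
[0.9, -1.2, 9.8, 0.0, -0.0, -0.001]
--
1
```

Request:
move_arm(increments=[[76, 1, -1.5, 10, 0, 0, -0.002], [76, 1, -1.5, 10, 0, 0, -0.002], [76, 1, -1, 9, 0, 0, 0], [76, 0.5, -1, 5, 0, 0, 0], [76, 0, 0, 3, 0, 0, 0], [76, 0, 0, 0, 0, 0, 0]])

```text
time: 21.3
tool_pos: [0.4718, 0.1152, 0.0058]
tool_rot: [3.137, 0.0, 1.77]
contact_force: [0.1, 0.8, 0.3]
opening: 0.0762
```

Request:
move_arm(increments=[[60, 0, 0, 0, 0, 0, 0], [50, 0, 0, 0, 0, 0, 0], [50, 0, 0, 0, 0, 0, 0], [50, 0, 0, 0, 0, 0, 0], [50, 0, 0, 0, 0, 0, 0], [50, 0, 0, -5, 0, 0, 0], [50, 0, 0, -20, 0, 0, 0], [50, 0, 0, -20, 0, 0, 0], [50, 0, 0, 0, 0, 0, 0]], newtons=30)

```text
time: 22.42
tool_pos: [0.4701, 0.115, 0.0514]
tool_rot: [3.141, -0.0, 1.77]
contact_force: [-0.3, 0.0, -4.7]
opening: 0.0579
```

```bash
python3 -c "
from h import *
print(robot.observe()['tool_pos'],robot.observe()['tool_rot'])
view('w13','wrist',(100,100,420,340),2.4)
plan([(.606,.133,.13,1.571)],40)"
```

```text
[0.47013167 0.11498139 0.0513958 ] [ 3.14090103e+00 -2.69975573e-04  1.77016163e+00]
[-2.3, 34.3, -19.9, -0.0, -0.0, 0.05]
[-0.6, 34.4, -19.9, -0.0, -0.0, 0.05]
[1.1, 34.4, -19.9, -0.0, -0.0, 0.05]
[2.8, 34.3, -19.9, -0.0, -0.0, 0.05]
--
1
```

View pics/w13.png

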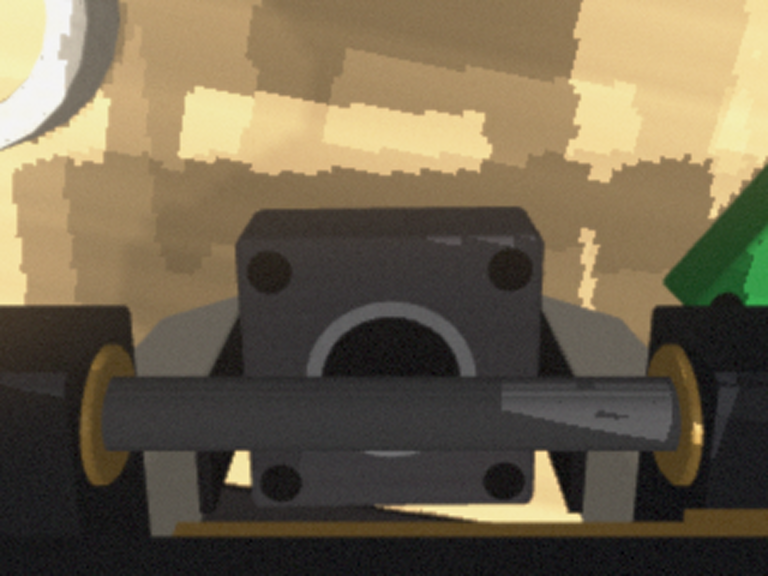

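Flange is held squarely. Carrying it to its bin with the jaws turned to bin yaw (about 1.59).

Request:
move_arm(increments=[[50, 0, 0, -30, 0, 0, 0], [50, -1, 15, -35, 0, 0, 0.03], [50, -1, 30, -10, 0, 0, 0.05], [50, 0, 32, 0, 0, 0, 0.05], [50, 1, 30, 0, 0, 0, 0.05], [50, 2, 18, 0, 0, 0, 0], [50, 0, 8, 0, 0, 0, 0], [50, 0, 0, 0, 0, 0, 0], [50, 0, 0, 0, 0, 0, 0]])

```text
time: 23.6
tool_pos: [0.5978, 0.1295, 0.1146]
tool_rot: [-3.118, 0.001, 1.584]
contact_force: [-0.6, 0.3, -4.8]
opening: 0.0578
```

```bash
python3 -c "
from h import *
d,im=view('w14','wrist',(0,0,512,384),1.5)
print(robot.observe()['tool_pos'],robot.observe()['tool_rot'])
c=np.array([.606,.133]);a=np.radians(1.4);M=np.array([[np.cos(a),-np.sin(a)],[np.sin(a),np.cos(a)]])
q=[c+M@np.array(p) for p in [(-.042,-.056),(-.042,.056),(.042,.056),(.042,-.056)]]
draw(im,d,(0,0),.006,q,(0,0,255),1.5,np.zeros(2))
q=[c+M@np.array(p) for p in [(-.045,-.059),(-.045,.059)]]
draw(im,d,(0,0),.028,q,(0,255,255),1.5,np.zeros(2))
cv2.imwrite('pics/w14.png',im)
plan([(.606,.133,.05,1.595),(.606,.133,.02,1.595)],25)
"
```

```text
[0.59775486 0.12952626 0.11474135] [-3.11824171e+00  1.46646222e-03  1.58402804e+00]
[1.2, 3.3, 21.5, -0.008, 0.0, -0.004]
[1.1, 3.1, 21.5, -0.008, 0.0, -0.004]
[1.1, 2.9, 21.6, -0.008, 0.0, -0.004]
--
[-0.0, -0.0, 15.0, 0.0, -0.0, 0.0]
[-0.0, -0.0, 15.0, 0.0, -0.0, 0.0]
--
2
```

View pics/w14.png

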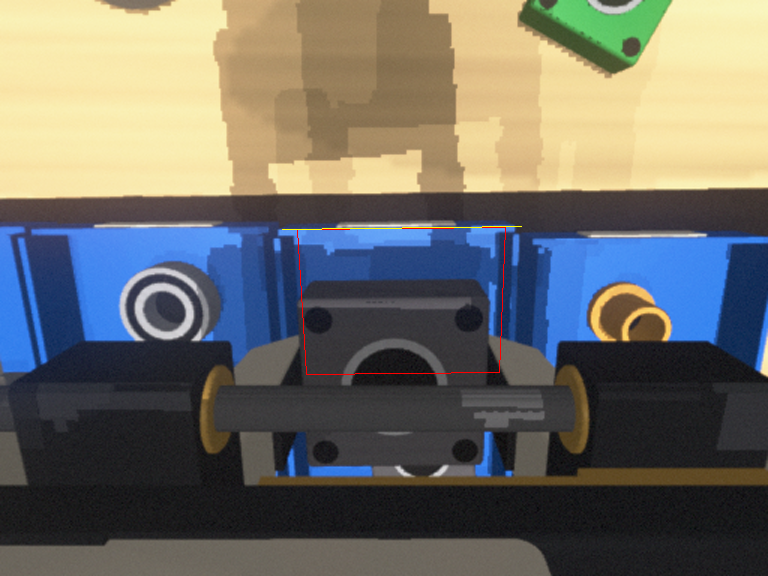

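The overlay matches the flange bin's compartment, with about 8 mm margin on each finger back. Lowering.

Request:
move_arm(increments=[[50, 1, 3, 20, -0.008, 0, -0.004], [50, 1, 3, 20, -0.008, 0, -0.004], [50, 1, 2, 15, -0.006, 0, -0.002], [50, 0, 0, 5, 0, 0, 0], [50, 0, 0, 0, 0, 0, 0], [50, 0, 0, 0, 0, 0, 0]])

```text
time: 24.4
tool_pos: [0.6037, 0.1327, 0.0558]
tool_rot: [3.14, 0.001, 1.595]
contact_force: [0.4, 0.6, -5.0]
opening: 0.0579
```

```bash
python3 -c "
from h import *
print(robot.observe()['tool_pos'],robot.observe()['tool_rot'])
plan([(.606,.1325,.016,1.595)],10)
"
```

```text
[0.60370145 0.13268086 0.05580811] [3.14007484e+00 1.20976128e-03 1.59474753e+00]
[-0.0, 0.6, 10.0, 0.0, 0.0, -0.0]
[-0.0, 0.6, 10.0, 0.0, 0.0, -0.0]
[-0.1, 0.6, 10.0, 0.0, 0.0, -0.0]
[-0.1, 0.6, 10.0, 0.0, 0.0, -0.0]
--
1
```

Request:
move_arm(increments=[[50, 0, 0.5, 10, 0, 0, 0], [50, 0, 0.5, 10, 0, 0, 0], [50, 0, 0.5, 9, 0, 0, 0], [50, 0, 0, 6, 0, 0, 0], [50, 0, 0, 3, 0, 0, 0], [50, 0, 0, 0, 0, 0, 0]])

```text
time: 25.15
tool_pos: [0.6056, 0.1326, 0.0155]
tool_rot: [3.14, 0.001, 1.595]
contact_force: [0.8, -0.0, -4.5]
opening: 0.0578
```

Request:
move_arm(increments=[[50, 0, 0, 1.5, 0, 0, 0], [50, 0, 0, 1, 0, 0, 0], [50, 0, 0, 1, 0, 0, 0], [50, 0, 0, 1, 0, 0, 0], [50, 0, 0, 0, 0, 0, 0]])

```text
time: 25.78
tool_pos: [0.6063, 0.1327, 0.0124]
tool_rot: [3.137, 0.001, 1.595]
contact_force: [0.2, -0.1, -4.3]
opening: 0.0577
```

Request:
move_arm(increments=[[50, 0, 0, 1, 0, 0, 0], [50, 0, 0, 1, 0, 0, 0], [50, 0, 0, 0, 0, 0, 0]])

```text
time: 26.15
tool_pos: [0.6065, 0.1327, 0.0123]
tool_rot: [3.136, 0.001, 1.595]
contact_force: [-0.2, -0.2, -5.3]
opening: 0.0574
```

Request:
move_arm(increments=[[50, 0, 0, 2, 0.003, 0, 0], [50, 0, 0, 2, 0, 0, 0], [50, 0, 0, 0, 0, 0, 0]])

```text
time: 26.52
tool_pos: [0.6067, 0.1328, 0.0125]
tool_rot: [3.138, 0.001, 1.595]
contact_force: [0.4, -0.1, -5.5]
opening: 0.058
```

```bash
python3 -c "
from h import *
s=robot.observe();print(s['tool_pos'],s['contact_force'],s['torque'])
view('s15','scene',(170,220,370,360),3.9)
"
```

```text
[0.60668953 0.13276281 0.01249668] [ 0.40014836 -0.12047833 -5.45971637] [ 0.04886078  0.04191385 -0.00852324]
```

View pics/s15.png

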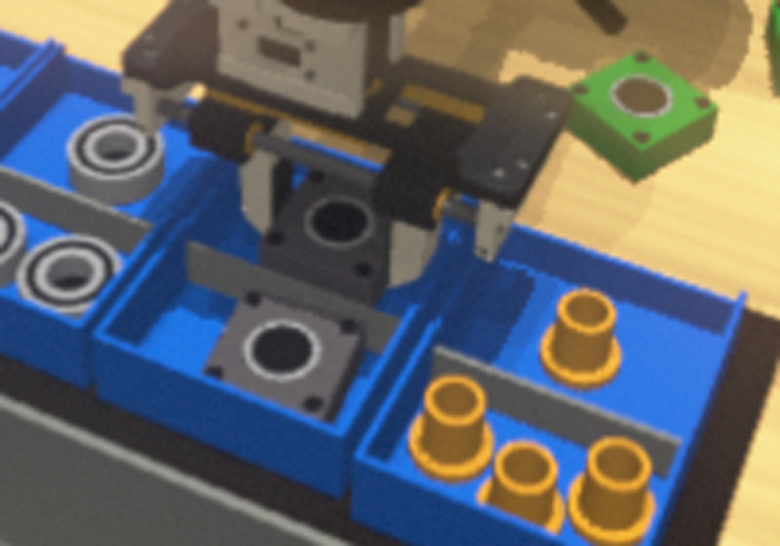

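The flange sits down inside its compartment and the z motion has stopped. Releasing to 66 mm only, because of the bin walls.

Request:
move_arm(increments=[[62, 0, 0, 0, 0, 0, 0], [66, 0, 0, 0, 0, 0, 0], [66, 0, 0, 0, 0, 0, 0], [66, 0, 0, -10, 0, 0, 0], [66, 0, 0, -25, 0, 0, 0], [66, 0, 0, -40, 0, 0, 0], [66, 0, 0, -40, 0, 0, 0], [66, 0, 0, -20, 0, 0, 0], [66, 0, 0, 0, 0, 0, 0]])

```text
time: 27.7
tool_pos: [0.6079, 0.1331, 0.155]
tool_rot: [3.132, 0.001, 1.595]
contact_force: [0.5, 0.8, -0.4]
opening: 0.0662
```

```bash
python3 -c "
from h import *
view('s16','scene',(170,180,370,360),3.3)
plan([(.485,-.117,.2,1.571)],50)
"
```

```text
[-41.2, -21.3, -7.8, 0.001, 0.0, 0.004]
[-41.3, -21.2, -7.8, 0.001, 0.0, 0.004]
[-41.3, -21.0, -7.8, 0.001, 0.0, 0.004]
[-41.4, -20.9, -7.8, 0.001, 0.0, 0.004]
[-41.5, -20.7, -7.7, 0.001, 0.0, 0.004]
[-41.6, -20.6, -7.7, 0.001, 0.0, 0.004]
--
1
```

View pics/s16.png

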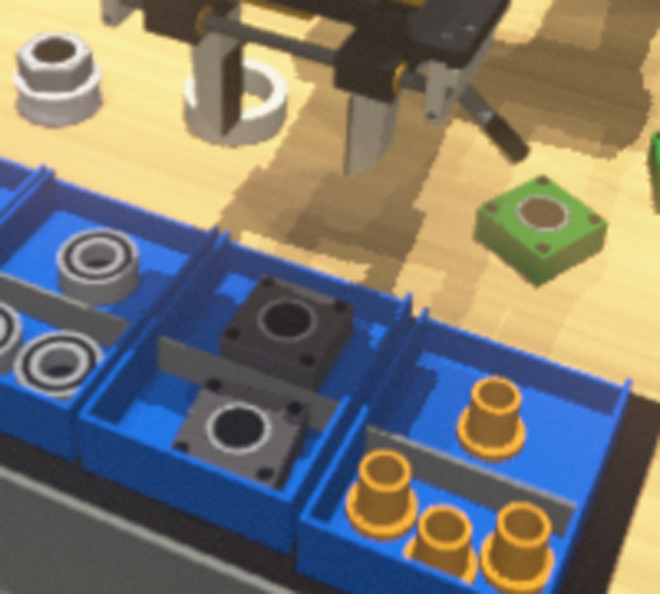

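Flange, bearing and bush are all in place. Next is the nut on the pulley.

Request:
move_arm(increments=[[66, -20, -10, -8, 0, 0, 0.004], [66, -40, -21, -8, 0, 0, 0.004], [66, -41, -21, -8, 0, 0, 0.004], [66, -41, -21, -8, 0, 0, 0.004], [66, -41, -21, -8, 0, 0, 0.004], [66, -38, -19, -5, 0, 0, 0.004], [66, -22, -10, 0, 0, 0, 0], [66, 0, 0, 0, 0, 0, 0], [66, 0, 0, 0, 0, 0, 0], [66, 0, 0, 0, 0, 0, 0]])

```text
time: 29.0
tool_pos: [0.4739, -0.1229, 0.193]
tool_rot: [-3.133, -0.0, 1.567]
contact_force: [-0.4, 0.6, 0.4]
opening: 0.0661
```

```bash
python3 -c "
from h import *
d,im=view('w17','wrist',(200,90,360,210),5)
s=robot.observe();print(s['tool_pos'],s['tool_rot'],s['qvel'].round(3))
for t in ['nut_mid','pulley_mid']: print(t,[(np.round(r['rect'],1).tolist(),round(float(r['conf']),2)) for r in robot.look_for(t,'wrist')])
"
```

```text
[ 0.47393939 -0.12277666  0.19297256] [-3.13281343e+00 -1.82643441e-04  1.56708251e+00] [ 0.003  0.001 -0.002  0.001  0.    -0.002]
nut_mid [([242.0, 141.9, 47.0, 52.3], 0.68)]
pulley_mid [([239.0, 137.8, 60.4, 57.9], 0.71)]
```

View pics/w17.png

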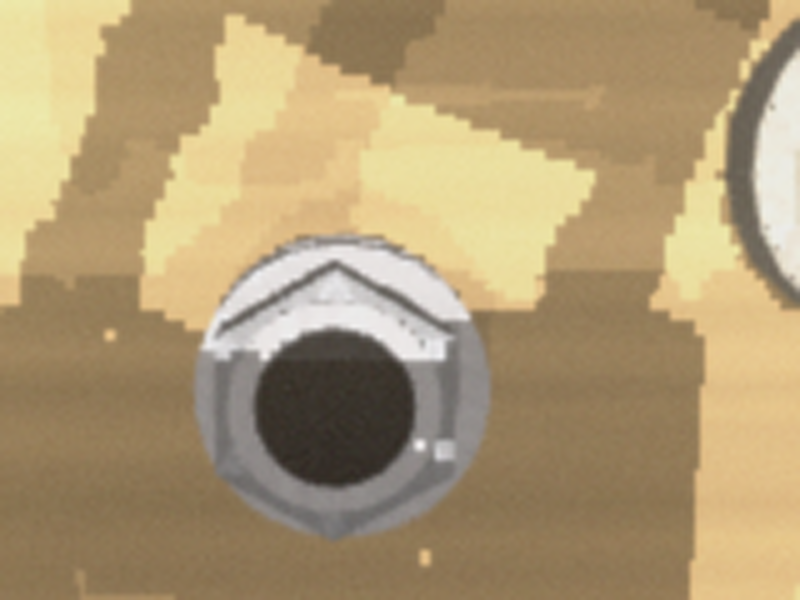

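The hex nut has corners at crop top (336,262) and bottom (336,540), so one pair of flats faces the jaws. Overlay check.

```bash
python3 -c "
from h import *
d,im=view('w18','wrist',(200,90,360,210),5)
off=np.array([200,90]);k=5
c=p2w(d,335/5+200-.4,408/5+90-.4,.042);print(c)
cp=np.array([p2w(d,(195+490)/2/5+200-.4,(235+533)/2/5+90-.4,.024)])[0];print(cp)
hx=lambda deg:np.array([[np.cos(t),np.sin(t)] for t in np.radians(deg+np.arange(0,360,60))])*.0266
draw(im,d,c,.042,hx(0),(0,0,255),k,off)
draw(im,d,c,.024,hx(0),(0,255,255),k,off)
draw(im,d,cp,.024,circ(.03),(0,255,0),k,off)
cv2.imwrite('pics/w18.png',im)
plan([(c[0],c[1],.055,1.571)],30)
"
```

```text
[ 0.46647097 -0.11930507  0.042     ]
[ 0.46515506 -0.11758828  0.024     ]
[0.7, -1.3, 27.6, -0.002, 0.0, -0.001]
[0.7, -1.3, 27.6, -0.002, 0.0, -0.001]
[0.7, -1.4, 27.6, -0.002, 0.0, -0.001]
[0.7, -1.4, 27.6, -0.002, 0.0, -0.001]
[0.7, -1.5, 27.6, -0.002, 0.0, -0.001]
--
1
```

View pics/w18.png

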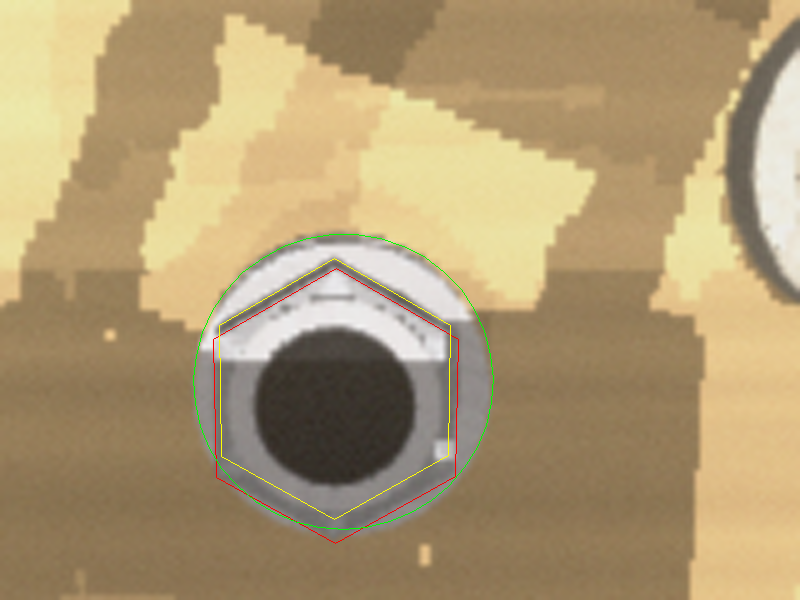

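Nut at (0.4665, −0.119), pulley at (0.4655, −0.1175). Descending on the nut.

Request:
move_arm(increments=[[66, 1, -1, 28, -0.002, 0, -0.001], [66, 1, -1, 35, -0.002, 0, -0.001], [66, 1, -2, 35, -0.002, 0, -0.001], [66, 1, -2, 25, -0.002, 0, -0.001], [66, 0, 0, 10, 0, 0, 0], [66, 0, 0, 0, 0, 0, 0], [66, 0, 0, 0, 0, 0, 0]])

```text
time: 30.08
tool_pos: [0.4708, -0.1177, 0.0585]
tool_rot: [3.136, 0.002, 1.576]
contact_force: [-0.8, -0.5, -0.9]
opening: 0.0661
```

```bash
python3 -c "
from h import *
s=robot.observe();print(s['tool_pos'],s['tool_rot'])
plan([(.4665,-.119,.027,1.571)],10)"
```

```text
[ 0.47084439 -0.11770221  0.05849114] [3.13614591e+00 2.39822143e-03 1.57576250e+00]
[-0.3, -1.1, 7.9, 0.001, 0.001, 0.001]
[-0.3, -1.1, 7.9, 0.001, 0.001, 0.001]
[-0.3, -1.1, 7.9, 0.001, 0.001, 0.001]
[-0.3, -1.1, 7.9, 0.001, 0.001, 0.001]
--
1
```

Request:
move_arm(increments=[[62, -0.3, -1.5, 9, 0.002, 0.001, 0.002], [62, -0.3, -1.5, 9, 0.002, 0.001, 0.002], [62, -0.3, -1, 8, 0.001, 0, 0], [62, 0, 0, 4, 0, 0, 0], [62, 0, 0, 0, 0, 0, 0]])

```text
time: 30.7
tool_pos: [0.4676, -0.1192, 0.0277]
tool_rot: [3.139, 0.001, 1.571]
contact_force: [0.6, 1.2, 0.6]
opening: 0.062
```

Request:
move_arm(increments=[[50, 0, 0, 0, 0, 0, 0], [38, 0, 0, 0, 0, 0, 0], [38, 0, 0, 0, 0, 0, 0], [38, 0, 0, 0, 0, 0, 0], [38, 0, 0, 0, 0, 0, 0], [38, 0, 0, -5, 0, 0, 0], [38, 0, 0, -15, 0, 0, 0], [38, 0, 0, -10, 0, 0, 0], [38, 0, 0, 0, 0, 0, 0]], newtons=25)

```text
time: 31.82
tool_pos: [0.4676, -0.1191, 0.0594]
tool_rot: [3.139, 0.001, 1.571]
contact_force: [-0.2, -0.2, -1.7]
opening: 0.0456
```

```bash
python3 -c "
from h import *
s=robot.observe();print(s['tool_pos'],s['tool_rot'])
view('w19','wrist',(100,100,420,340),2.4)
plan([(.612,-.243,.13,1.595)],40)"
```

```text
[ 0.46761813 -0.11914477  0.05943981] [3.13863413e+00 1.48479720e-03 1.57142555e+00]
[-20.7, 24.1, -11.8, 0.0, 0.0, -0.004]
[-20.8, 24.0, -11.8, 0.0, 0.0, -0.004]
[-20.9, 24.0, -11.8, 0.0, 0.0, -0.004]
[-21.0, 23.9, -11.8, 0.0, 0.0, -0.004]
[-21.1, 23.8, -11.8, 0.0, 0.0, -0.004]
[-21.1, 23.7, -11.8, 0.0, 0.0, -0.004]
--
1
```

View pics/w19.png

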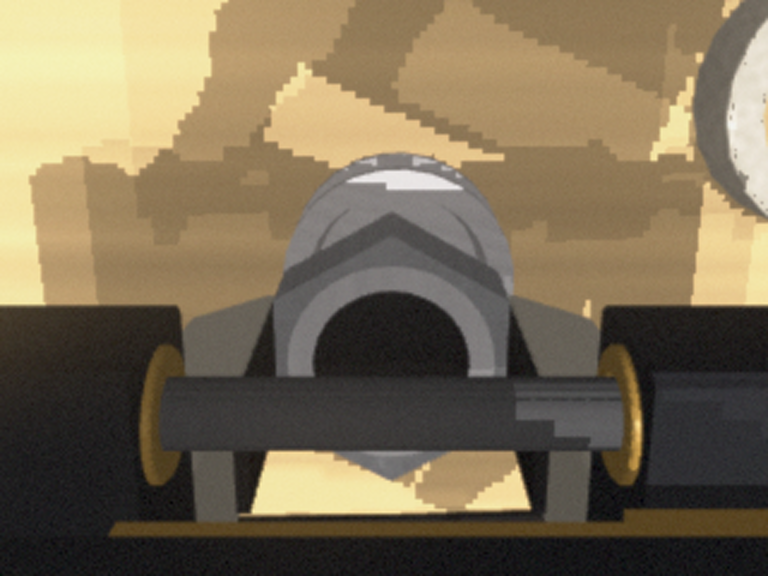

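Nut held by its flats (opening 45.6 mm). Carrying it to the nut bin.

Request:
move_arm(increments=[[38, 0, 0, -30, 0, 0, 0], [38, -10, 12, -30, 0, 0, -0.004], [38, -22, 25, -5, 0, 0, -0.004], [38, -23, 26, 0, 0, 0, -0.004], [38, -23, 26, 0, 0, 0, -0.004], [38, -22, 25, 0, 0, 0, -0.004], [38, -14, 18, 0, 0, 0, -0.004], [38, -8, 8, 0, 0, 0, 0], [38, 0, 0, 0, 0, 0, 0], [38, 0, 0, 0, 0, 0, 0]])

```text
time: 33.12
tool_pos: [0.609, -0.2409, 0.1181]
tool_rot: [-3.133, -0.005, 1.596]
contact_force: [-0.1, 1.0, -1.4]
opening: 0.0456
```

```bash
python3 -c "
from h import *
d,im=view('w20','wrist',(0,0,512,384),1.5)
s=robot.observe();print(s['tool_pos'],s['tool_rot'])
a=np.radians(1.4);M=np.array([[np.cos(a),-np.sin(a)],[np.sin(a),np.cos(a)]])
for c in [(.612,-.243),(.610,-.117)]:
  q=[c+M@np.array(p) for p in [(-.042,-.056),(-.042,.056),(.042,.056),(.042,-.056)]]
  draw(im,d,(0,0),.006,q,(0,0,255),1.5,np.zeros(2))
  q=[c+M@np.array(p) for p in [(-.045,-.059),(-.045,.059)]]
  draw(im,d,(0,0),.028,q,(0,255,255),1.5,np.zeros(2))
cv2.imwrite('pics/w20.png',im)
plan([(.612,-.243,.02,1.595)],25)
"
```

```text
[ 0.60891278 -0.24083868  0.11815582] [-3.13251382 -0.00483106  1.59651841]
[-0.7, 1.0, 24.5, -0.002, -0.001, 0.0]
[-0.6, 0.9, 24.5, -0.002, -0.001, 0.0]
[-0.6, 0.9, 24.5, -0.002, -0.001, 0.0]
[-0.6, 0.8, 24.5, -0.002, -0.001, 0.0]
--
1
```

View pics/w20.png

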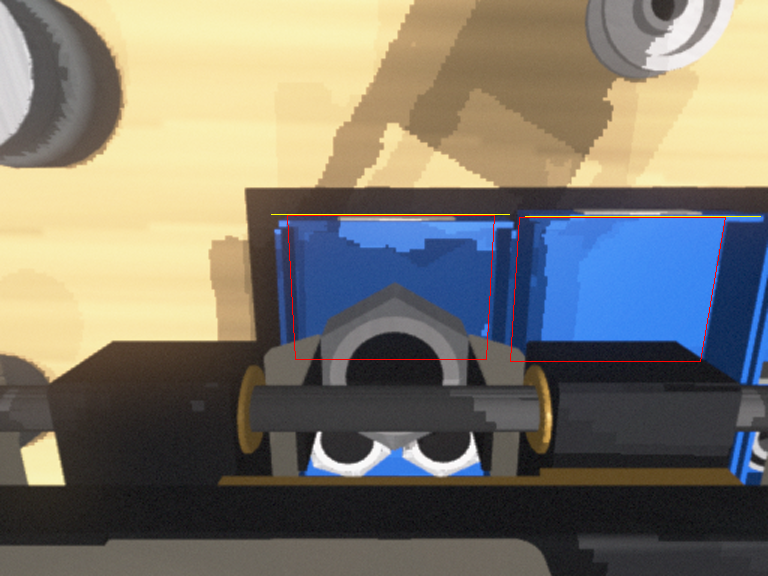

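Tool is nearly centred in the nut bin at about (0.613, −0.241). Lowering.

Request:
move_arm(increments=[[38, 0, 2, 22, -0.002, -0.001, 0], [38, 0, 2, 28, -0.002, -0.001, 0], [38, 0, 1, 25, -0.002, -0.001, 0], [38, 0, 0, 12, 0, 0, 0], [38, 0, 0, 0, 0, 0, 0], [38, 0, 0, 0, 0, 0, 0]])

```text
time: 33.92
tool_pos: [0.6133, -0.2389, 0.0319]
tool_rot: [-3.141, -0.0, 1.598]
contact_force: [-0.5, 0.4, -1.2]
opening: 0.0456
```

```bash
python3 -c "
from h import *
s=robot.observe();print(s['tool_pos'],s['tool_rot'])
plan([(.612,-.241,.011,1.595)],10)
"
```

```text
[ 0.61329452 -0.23891811  0.0318789 ] [-3.14149302e+00 -2.51405469e-04  1.59798835e+00]
[-0.7, -0.4, 7.0, -0.0, -0.0, 0.001]
[-0.7, -0.4, 7.0, -0.0, -0.0, 0.001]
[-0.7, -0.4, 7.0, -0.0, -0.0, 0.001]
--
1
```

Request:
move_arm(increments=[[38, -0.7, 0, 8, 0, 0, 0.001], [38, -0.7, 0, 7, 0, 0, 0.001], [38, 0, 0, 3, 0, 0, 0], [38, 0, 0, 2, 0, 0, 0], [38, 0, 0, 1, 0, 0, 0], [38, 0, 0, 1, 0, 0, 0], [38, 0, 0, 0, 0, 0, 0]])

```text
time: 34.8
tool_pos: [0.6144, -0.2411, 0.0105]
tool_rot: [3.139, 0.001, 1.596]
contact_force: [-0.1, -0.1, -1.9]
opening: 0.0456
```

Request:
move_arm(increments=[[38, 0, 0, 1, 0, 0, 0], [38, 0, 0, 1, 0, 0, 0], [38, 0, 0, 1, 0, 0, 0], [38, 0, 0, 0, 0, 0, 0]])

```text
time: 35.3
tool_pos: [0.6146, -0.2412, 0.0102]
tool_rot: [3.138, 0.002, 1.596]
contact_force: [0.4, 0.2, -1.8]
opening: 0.0458
```

Request:
move_arm(increments=[[52, 0, 0, 0, 0, 0, 0], [60, 0, 0, 0, 0, 0, 0], [60, 0, 0, 0, 0, 0, 0], [60, 0, 0, -15, 0, 0, 0], [60, 0, 0, -35, 0, 0, 0], [60, 0, 0, -40, 0, 0, 0], [60, 0, 0, -25, 0, 0, 0], [60, 0, 0, 0, 0, 0, 0]])

```text
time: 36.3
tool_pos: [0.615, -0.2414, 0.1325]
tool_rot: [3.134, 0.004, 1.596]
contact_force: [-1.5, -1.0, -0.5]
opening: 0.06
```

```bash
python3 -c "
from h import *
view('s21','scene',(30,170,230,320),3.8)
plan([(.482,-.1175,.17,1.571)],50)
"
```

```text
[31.7, -32.3, -10.0, 0.001, 0.001, 0.006]
[31.5, -32.5, -9.9, 0.001, 0.001, 0.006]
[31.3, -32.7, -9.9, 0.001, 0.001, 0.006]
[31.1, -32.9, -9.8, 0.001, 0.001, 0.006]
--
1
```

View pics/s21.png

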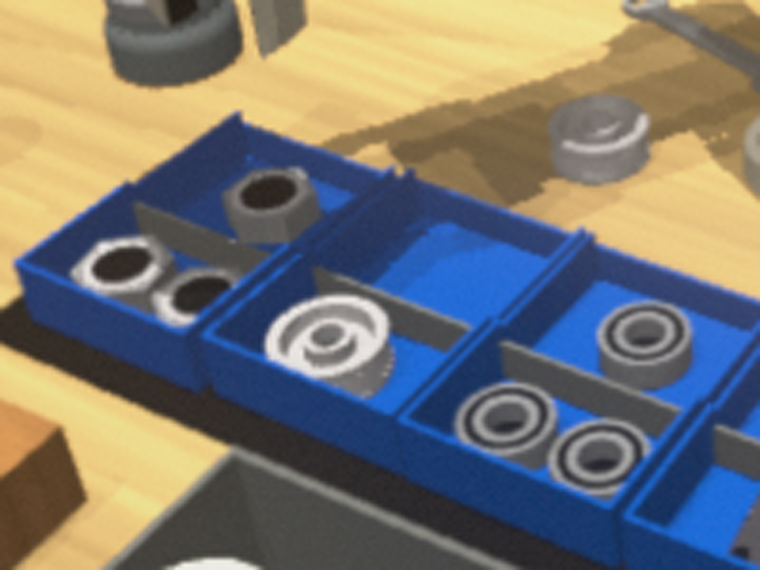

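The nut lies flat in its bin. Last is the pulley.

Request:
move_arm(increments=[[78, 15, -16, -10, 0.001, 0.001, 0.006], [78, 31, -32, -10, 0.001, 0.001, 0.006], [78, 31, -33, -10, 0, 0, 0.006], [78, 28, -28, 0, 0, 0, 0.006], [78, 14, -15, 0, 0, 0, 0], [78, 0, 0, 0, 0, 0, 0], [78, 0, 0, 0, 0, 0, 0]])

```text
time: 37.22
tool_pos: [0.4811, -0.1191, 0.153]
tool_rot: [-3.132, -0.005, 1.57]
contact_force: [0.5, -0.0, -0.1]
opening: 0.078
```

```bash
python3 -c "
from h import *
d,im=view('w22','wrist',(180,80,360,215),4.4)
s=robot.observe();print(s['tool_pos'],s['tool_rot'],s['qvel'].round(3))
off=np.array([180,80]);k=4.4
draw(im,d,(.4655,-.1177),.024,circ(.03),(0,255,0),k,off)
cv2.imwrite('pics/w22.png',im)
plan([(.4655,-.1177,.055,1.571)],40)
"
```

```text
[ 0.48104712 -0.11915221  0.15288015] [-3.13186501 -0.00526016  1.57005355] [-0.004  0.003 -0.007  0.001  0.003  0.002]
[0.3, -4.9, 32.7, -0.003, -0.002, -0.0]
[0.4, -5.0, 32.7, -0.003, -0.002, -0.0]
[0.4, -5.1, 32.6, -0.003, -0.002, -0.0]
--
1
```

View pics/w22.png

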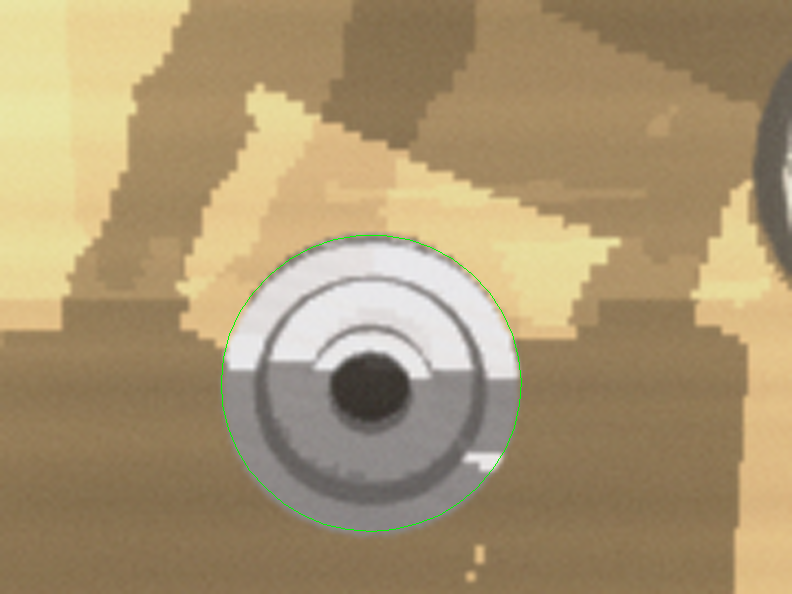

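Request:
move_arm(increments=[[78, 0.3, -5, 30, -0.003, -0.002, 0], [78, 0.3, -5, 33, -0.003, -0.002, 0], [78, 0.3, -4, 25, -0.003, -0.002, 0], [78, 0, 0, 12, 0, 0, 0], [78, 0, 0, 0, 0, 0, 0], [78, 0, 0, 0, 0, 0, 0]])

```text
time: 38.02
tool_pos: [0.4711, -0.1222, 0.0498]
tool_rot: [3.138, 0.003, 1.567]
contact_force: [-0.6, 0.0, 0.3]
opening: 0.0778
```

```bash
python3 -c "
from h import *
s=robot.observe();print(s['tool_pos'],s['tool_rot'])
plan([(.4655,-.1177,.005,1.571)],10)"
```

```text
[ 0.47106214 -0.12220308  0.04975575] [3.13818123e+00 2.74508404e-03 1.56716841e+00]
[0.9, -1.1, 8.9, 0.001, 0.001, -0.001]
[0.9, -1.1, 8.9, 0.001, 0.001, -0.001]
[0.9, -1.1, 8.9, 0.001, 0.001, -0.001]
[0.9, -1.1, 8.9, 0.001, 0.001, -0.001]
[0.9, -1.1, 8.9, 0.001, 0.001, -0.001]
--
1
```

Request:
move_arm(increments=[[78, 1.5, -2, 10, 0.001, 0.001, -0.001], [78, 1.5, -2, 10, 0.001, 0.001, -0.001], [78, 1, -1, 10, 0.001, 0, 0], [78, 0.5, -1, 8, 0, 0, 0], [78, 0, 0, 4, 0, 0, 0], [78, 0, 0, 2, 0, 0, 0], [78, 0, 0, 0, 0, 0, 0]])

```text
time: 38.9
tool_pos: [0.4659, -0.1178, 0.0039]
tool_rot: [3.139, 0.002, 1.57]
contact_force: [0.5, -0.4, -0.8]
opening: 0.0779
```

Request:
move_arm(increments=[[64, 0, 0, -1, 0, 0, 0], [52, 0, 0, 0, 0, 0, 0], [52, 0, 0, 0, 0, 0, 0], [52, 0, 0, 0, 0, 0, 0], [52, 0, 0, 0, 0, 0, 0], [52, 0, 0, -5, 0, 0, 0], [52, 0, 0, -15, 0, 0, 0], [52, 0, 0, -15, 0, 0, 0], [52, 0, 0, 0, 0, 0, 0]], newtons=30)

```text
time: 40.02
tool_pos: [0.4657, -0.1177, 0.0416]
tool_rot: [3.139, 0.002, 1.57]
contact_force: [-0.4, -0.2, -2.0]
opening: 0.0597
```

```bash
python3 -c "
from h import *
s=robot.observe();print(s['tool_pos'],s['tool_rot'])
view('w23','wrist',(100,100,420,340),2.4)
plan([(.610,-.116,.12,1.595)],40)"
```

```text
[ 0.46569483 -0.11771753  0.04160973] [3.13901396e+00 1.65661456e-03 1.56955552e+00]
[0.3, 29.0, -15.8, 0.0, 0.0, -0.005]
[0.2, 29.0, -15.8, 0.0, 0.0, -0.005]
[0.0, 29.0, -15.8, 0.0, 0.0, -0.005]
[-0.1, 29.0, -15.8, 0.0, 0.0, -0.005]
[-0.3, 29.0, -15.8, 0.0, 0.0, -0.005]
--
1
```

View pics/w23.png

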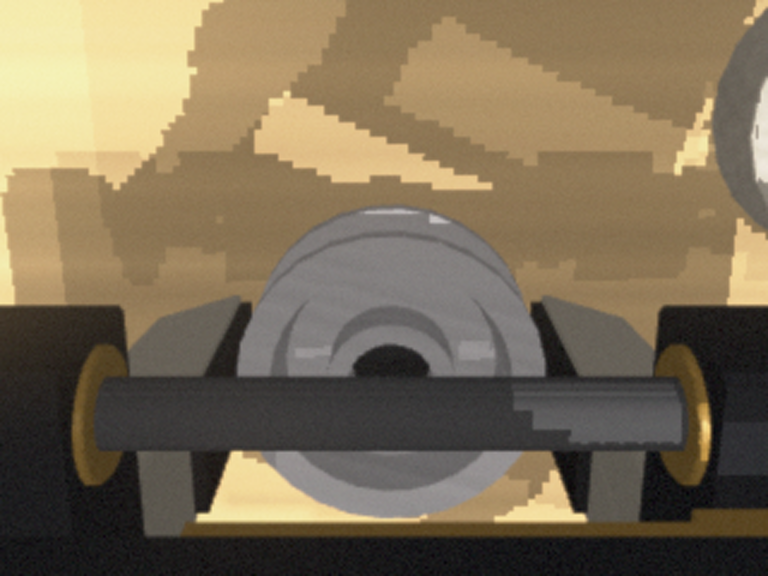

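Pulley held level. Carrying it to its bin.

Request:
move_arm(increments=[[52, 0, 0, -30, 0, 0, 0], [52, 0, 10, -35, 0, 0, -0.005], [52, 0, 28, -10, 0, 0, -0.005], [52, 0, 30, 0, 0, 0, -0.005], [52, 0, 28, 0, 0, 0, -0.005], [52, 0, 22, 0, 0, 0, -0.005], [52, 0, 10, 0, 0, 0, 0], [52, 0, 0, 0, 0, 0, 0], [52, 0, 0, 0, 0, 0, 0]])

```text
time: 41.2
tool_pos: [0.5918, -0.1147, 0.1108]
tool_rot: [-3.13, -0.004, 1.594]
contact_force: [0.7, -0.3, -1.9]
opening: 0.0596
```

```bash
python3 -c "
from h import *
d,im=view('w24','wrist',(0,0,512,384),1.5)
s=robot.observe();print(s['tool_pos'],s['tool_rot'])
a=np.radians(1.4);M=np.array([[np.cos(a),-np.sin(a)],[np.sin(a),np.cos(a)]])
for c in [(.609,-.1165)]:
  q=[c+M@np.array(p) for p in [(-.042,-.056),(-.042,.056),(.042,.056),(.042,-.056)]]
  draw(im,d,(0,0),.006,q,(0,0,255),1.5,np.zeros(2))
  q=[c+M@np.array(p) for p in [(-.045,-.059),(-.045,.059)]]
  draw(im,d,(0,0),.028,q,(0,255,255),1.5,np.zeros(2))
cv2.imwrite('pics/w24.png',im)
plan([(.609,-.1165,.03,1.595)],25)
"
```

```text
[ 0.59181604 -0.11467272  0.11083838] [-3.13039423 -0.00366155  1.59431294]
[-0.6, 4.5, 20.2, -0.003, -0.001, -0.0]
[-0.6, 4.5, 20.2, -0.003, -0.001, -0.0]
[-0.6, 4.4, 20.2, -0.003, -0.001, -0.0]
[-0.6, 4.3, 20.2, -0.003, -0.001, -0.0]
--
1
```

View pics/w24.png

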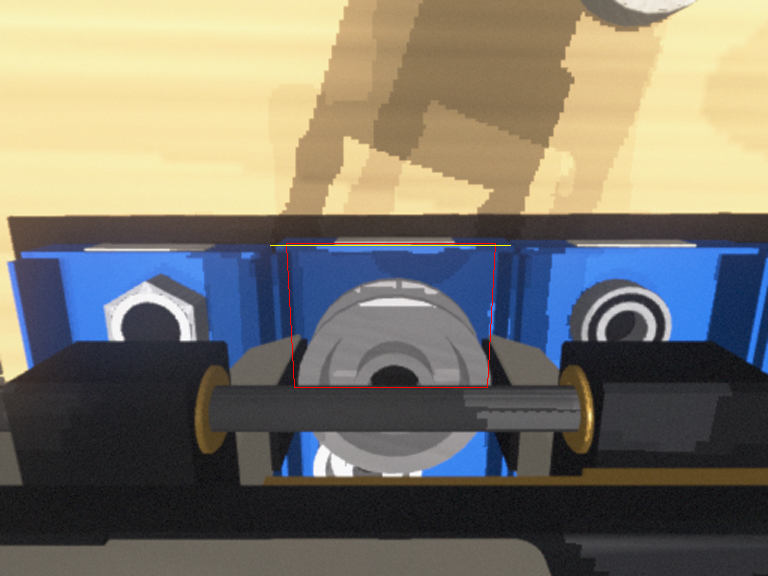

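The overlay fits the pulley bin to about 2 mm, so I'm aiming at (0.609, −0.1155). Lowering.

Request:
move_arm(increments=[[52, 0, 5, 20, -0.003, -0.001, 0], [52, 0, 5, 20, -0.003, -0.001, 0], [52, 0, 5, 15, -0.003, -0.001, 0], [52, 0, 2, 5, 0, 0, 0], [52, 0, 0, 0, 0, 0, 0], [52, 0, 0, 0, 0, 0, 0]])

```text
time: 42.0
tool_pos: [0.6078, -0.1149, 0.0512]
tool_rot: [-3.142, 0.0, 1.593]
contact_force: [-0.8, 0.2, -2.2]
opening: 0.0594
```

```bash
python3 -c "
from h import *
s=robot.observe();print(s['tool_pos'],s['tool_rot'])
plan([(.609,-.1155,.014,1.595)],10)"
```

```text
[ 0.60775854 -0.11485464  0.05122791] [-3.14156443e+00  3.40781573e-04  1.59309769e+00]
[-0.2, 0.3, 9.3, -0.0, 0.0, -0.0]
[-0.2, 0.3, 9.3, -0.0, 0.0, -0.0]
[-0.2, 0.3, 9.3, -0.0, 0.0, -0.0]
[-0.2, 0.3, 9.3, -0.0, 0.0, -0.0]
--
1
```

Request:
move_arm(increments=[[52, 0, 0, 10, 0, 0, 0], [52, 0, 0, 10, 0, 0, 0], [52, 0, 0, 8, 0, 0, 0], [52, 0, 0, 4, 0, 0, 0], [52, 0, 0, 3, 0, 0, 0], [52, 0, 0, 1, 0, 0, 0], [52, 0, 0, 0, 0, 0, 0]])

```text
time: 42.88
tool_pos: [0.608, -0.115, 0.0134]
tool_rot: [3.141, 0.001, 1.593]
contact_force: [0.1, 0.2, -1.4]
opening: 0.0593
```

Request:
move_arm(increments=[[52, 0, 0, 1, 0, 0, 0], [52, 0, 0, 1, 0, 0, 0], [52, 0, 0, 1, 0, 0, 0], [52, 0, 0, 0, 0, 0, 0]])

```text
time: 43.38
tool_pos: [0.6085, -0.1151, 0.0116]
tool_rot: [3.139, 0.001, 1.593]
contact_force: [-0.0, -0.6, -2.7]
opening: 0.0591
```

Request:
move_arm(increments=[[52, 0, 0, 1.5, 0, 0, 0], [52, 0, 0, 1.5, 0, 0, 0], [52, 0, 0, 0, 0, 0, 0]])

```text
time: 43.75
tool_pos: [0.6087, -0.1152, 0.0117]
tool_rot: [3.138, 0.002, 1.593]
contact_force: [0.7, 0.0, -2.5]
opening: 0.0593
```

On the floor. Releasing to 67 mm and lifting clear.

Request:
move_arm(increments=[[64, 0, 0, 0, 0, 0, 0], [67, 0, 0, 0, 0, 0, 0], [67, 0, 0, 0, 0, 0, 0], [67, 0, 0, -10, 0, 0, 0], [67, 0, 0, -25, 0, 0, 0], [67, 0, 0, -40, 0, 0, 0], [67, 0, 0, -40, 0, 0, 0], [67, 0, -40, -30, 0, 0, 0], [67, 0, -55, 0, 0, 0, 0], [67, 0, -55, 0, 0, 0, 0], [67, 0, -30, 0, 0, 0, 0], [67, 0, 0, 0, 0, 0, 0]])

```text
time: 45.25
tool_pos: [0.4249, -0.1196, 0.1652]
tool_rot: [3.13, 0.006, 1.594]
contact_force: [0.4, 0.4, -1.1]
opening: 0.067
```

```bash
python3 -c "
from h import *
view('s25','scene',(30,170,390,384),2.2)
view('t25','top',(130,60,400,200),2.9)
print(robot.observe()['tool_pos'])
"
```

```text
[ 0.42712598 -0.11998956  0.1652031 ]
```

View pics/s25.png

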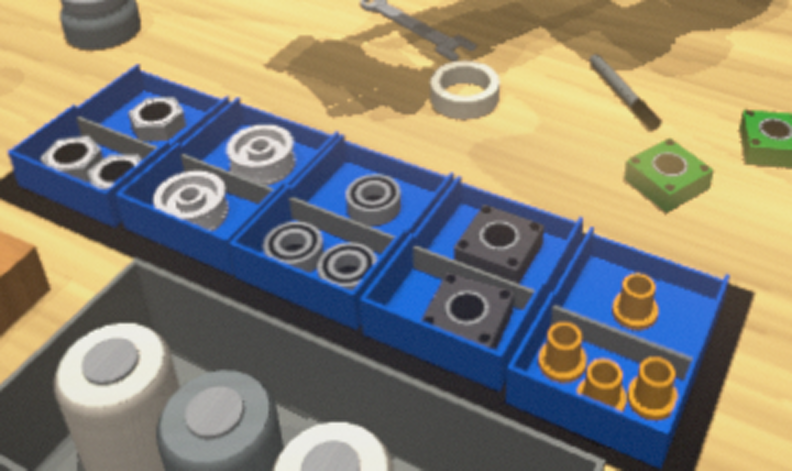

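View pics/t25.png

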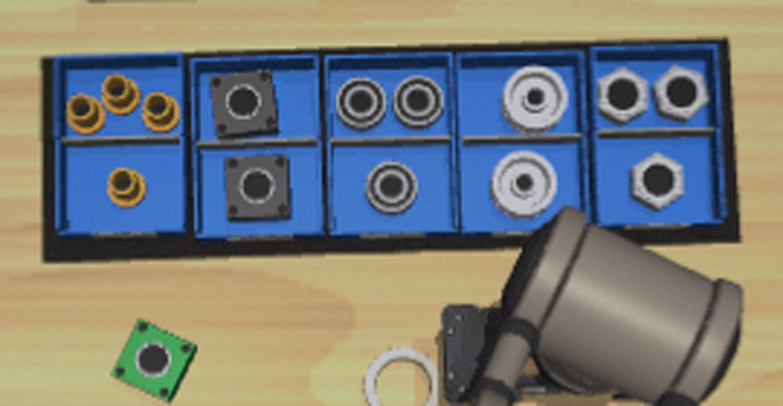

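All five parts are centred and flat in their own bins, the gripper is clear, and nothing else has moved. Handing in.

```bash
python3 -c "
from h import *
print(robot.hand_in())"
```

```text
the job is handed in; nothing more can be done
None
```

I took both stacks apart from the top and set the bush, bearing, flange, nut and pulley down in the front compartments of their own bins. I handed the job in at about 45 s of the 134 s allowed; the hand-in gives no verdict.

- **Final pictures:** the top and scene views show all five parts released, flat, the same way up, and near the centre of their compartments. The gripper was clear of everything. Nothing else was moved, including the green and pink flange look-alikes.
- **Floor contact:** the force reading changed too little to confirm any of the five set-downs. I released each part once the tool stopped going down, within about 1 mm of the expected height.
- **Bin positions:** the first estimates from the top camera were up to about 6 mm off from the wrist camera, so I placed the parts using the wrist values. That difference is well inside the allowed tolerance.

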